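# Find the heavy side of a wheel on the balancing stand

### The job

Pull the locking pin up out of its sleeve on the balancing stand and leave it standing, tip down, in the aluminium tin. Then crank the wheel round by its crank grip, at least half a turn, to feel which side of the wheel is heavy, and finish while still holding on: gripping the crank grip, nothing let go, with the wheel held still and its heavy side straight down, ready for the drill. Do not knock over the oil bottle or the spray can.

Things in the scene. Friction and masses are not known exactly. Their poses are not given: they have to be found in the camera images.
- wheel_axis (a point): Where the wheel's level axis meets its front face, 170 mm above the bench (fixed to the stand). x runs along the axis, from the crank's side (the robot's) to the post behind; y is left seen from the crank's side; z up. The steel wheel is 170 mm in diameter, 44 mm thick (from the face along +x), with a hub 22 mm proud of the face.
- wheel (a joint): Turn of the wheel, rad, any number of turns; grows clockwise seen from the crank's side. The crank grip is on the right (-y of wheel_axis) at 0, at the bottom at pi/2, left at pi, at the top at -pi/2. Starts within 0.9 of 0; the pin stops the crank on the left. Says nothing of the heavy side, which is hidden inside and at a new place each time; the crank's own weight does not matter.
- stand: Stand, fixed; origin on the bench under wheel_axis, same axes. Its bearing drags with about 0.45 N m, so the wheel stays where it is left. The heavy side adds or takes up to 0.25 to 0.40 N m: turning takes 1 to 15 N at the crank grip, most as the heavy side rises past axis height, least as it comes down past it. A hand that stops and holds soon feels little drag, mainly the heavy side.
- crank_grip: Black round crank grip, 22 mm in diameter, 60 mm long, parallel to the wheel's axis. It spins freely on its 12 mm stud, so the hand need not turn while cranking. Origin at its centre: 60 mm from the wheel's axis, 75 mm in front of the wheel's face (-x of wheel_axis). Its x axis is its length; y and z turn with it.
- pin_grip (a point): Middle of the round steel handle (18 mm thick, 48 mm long) at the top of the loose locking pin (160 g, 228 mm long, a 10 mm rod below the handle). 204 mm above the pin's lower tip, 24 mm under its top; z is up along the pin. The pin starts upright in the sleeve.
- pin_tip (a point): Lower tip of the locking pin, on its axis; at the start 12 mm above the bench.
- sleeve (a point): Centre of the mouth of the fixed upright sleeve (26 mm outside, 12 mm bore, 53 mm deep), 65 mm above the bench, 60 mm in front of the wheel's face and 45 mm left of its axis. Pull the pin straight up 55 mm or more to free it.
- tin_rim (a point): Centre of the mouth of the round open aluminium tin (does not move), 85 mm above the bench; 92 mm outside and 84 mm inside diameter, floor 6 mm thick. It stands left or right of the stand; a squat dark steel ring (100 mm across, 50 mm tall, open through) is on the other side.
- oil: Grey bottle, 60 mm in diameter, 170 mm tall, standing loose behind and left of the stand. Origin at the centre of its underside, z up.
- spray: Bare metal spray can with a white cap, 64 mm in diameter, 190 mm tall, standing loose behind and right of the stand. Origin at the centre of its underside, z up.
There are look-alikes about, which are no part of the job. What is meant by the part that bears pin_grip is not red, and is the larger of those in its own colour.

How it is judged:
On the way, in this order (a step that is already met when the one before it is completed fails the run):
1. the locking pin stands tip down in the tin, let go (horizontal distance between pin_tip and tin_rim below 0.042 m and z of pin_tip in the frame of tin_rim below -0.04 m and contact force between the fingers and pin below 0.2 N), for 0.2 s.
2. the wheel has been cranked at least half a turn: the crank has come round to the left side, gripped ((value of joint wheel above 2.1 rad or value of joint wheel below -2.1 rad) and contact force between the fingers and crank_grip above 2 N).
At the end, for the whole second after the job is handed in: The fingers grip the crank grip (at least 5 N), the wheel is still (under 0.05 rad/s) with its heavy side within 0.35 rad (20 degrees) of straight down, and the pin stands tip down in the tin (angle between slug_c0's own z axis and vertical below 0.35 rad and velocity of joint wheel between -0.05 and 0.05 rad/s and contact force between the fingers and crank_grip above 5 N and horizontal distance between pin_tip and tin_rim below 0.042 m and z of pin_tip in the frame of tin_rim below -0.04 m); the arm keeps its last pose, push and grip.
It fails at once if the oil bottle is knocked over (angle between oil's own z axis and vertical above 0.6 rad).
It fails at once if the spray can is knocked over (angle between spray's own z axis and vertical above 0.6 rad).
It also fails if it takes over 72 s, if anything falls off the work surface, if the arm or the gripper's body presses on something with over 40 N, if the wrist force passes 120 N, or if a joint passes its speed limit or range.

### The arm

A 6-joint arm with a two-finger parallel gripper is mounted at the origin on the work surface. World frame = base frame: x ahead of the robot, y to its left, z up, the work surface at z = 0. Lengths are in m, angles in rad, forces in N, time in s.
With the tool pointing down it reaches from about 0.3 to 0.775 m from the base axis. Payload 14.6 kg.
Tool frame: the origin (TCP) lies on the centre line of the jaws, within the pads' length; the fingertips stand tips_ahead ahead of it and the grasp point (between the pads) lies 6 mm ahead of it (tips_ahead is the distance from the TCP to the fingertips, in m); z points along the fingers, y is the direction in which the jaws open and shut (so a half turn about z gives the same grasp; the last joint's range is limited). The gripper opens to 94 mm and grips with 3 to 60 N. Pads are 16 mm wide; open, the fingers measure 119 mm over their backs; the gripper's body (75 mm by 177 mm) begins 78 mm behind the grasp point.
Start: joints at [-1.175, 0.3, 1.521, -0, 1.321, -0.067], TCP at [0.246, -0.492, 0.23] pointing down, gripper open.
Joint ranges: [-3.03, 3.03], [-0.79, 2.21], [0.23, 2.52], [-1.04, 4.18], [0, 3.07], [-2.55, 2.55]. Speed limits (rad/s): [2.22, 2.22, 2.57, 3.14, 3.14, 3.14].

### API

Orientations are given as a unit quaternion [w, x, y, z].
In Python, from station import read_state, capture, close_job, tips_ahead gives the robot as it stands.
- The arm moves only by the tool step_arm, never from a script. Its argument "plan" is a list of rows, each an object of numbers: "grip": the opening, from -1 (shut) to 1 (fully open), so that 0 is half open; "dx", "dy", "dz": the shift along the tool's x, y, z in cm; "twist": the turn about the tool's z in degrees. In form: [{"grip": .., "dx": .., "dy": .., "dz": .., "twist": ..}, ...]. A call has 1 to 8 rows; each row shifts and turns the commanded pose from where the row before left it, along the tool's axes as they then stand; what a row does not reach is not made up. A row lasts 1/12 s, in which the tool goes at most 41.7 mm and 7.16 degrees, less where a joint would pass 70% of its speed; a pose out of reach is approached as far as the arm can. A call is refused whole if a number of a shift passes 4.17 or a number of a turn 7.16, either way. A call with a gripper value outside its range is refused whole. The fingers move at their own pace and stop on an object; "squeeze" is the grip in N (left out, the last holds). Time passes only in rows, so rows that do not move let the fingers close. It gives the time, the measured TCP pose, the force and the opening at its end, in the units of the state.
- read_state(): the state, without advancing time (a new reading comes with each control period).
- capture(name): name is "scene" or "top" or "wrist"; returns a dict with "pixels" (384x512x3 uint8, red, green, blue), "fx", "fy", "cx", "cy" (pixels), "dist_coeffs" ([k1, k2, p1, p2, k3] as OpenCV has them; the pictures are not rectified), "R" (3x3) and "t" (3): a world point X has camera coordinates R X + t. Camera axes: x right, y down, z forward; pixel columns grow to the right and rows downward; lengths in m; the calibration is good to about 2 mm. A picture is of the moment at which its call begins. There is no depth.
- close_job(): hands the job in, once; it reports no verdict.
The state is a dict: "time": time; "joints": joint angles; "dq": joint speeds; "joint_efforts": joint torques, N m; "eef_pos": TCP position; "tcp_rot": TCP orientation; "force": force on the tool from outside, world axes, zero at the start; "moment": the same for the moment, N m; "width": finger opening in m.
Only numpy, scipy, OpenCV 4.12 (cv2) and the standard library are available. Lean on these libraries where they do the work, as an engineer would, in place of code of your own. Each camera call takes 0.05 s, during which the arm holds its last target.

## Working session

There is one attempt and no reset: what is moved stays moved. The work goes in short steps, Python scripts to look and compute and a tool call to move; the robot and the scene stay as the last step left them, time stands still between calls to the robot, and variables do not carry over. Pictures are saved under pics/ and viewed, and the job is handed in when it is done.

Besides the shell and the picture viewer there is one more tool, called after "Call:" as name([rows], argument=value, ...), one row to a line, values as JSON. step_arm: Moves the arm, as the interface text tells. Its arguments: {"type":"object","properties":{"plan":{"type":"array"},"squeeze":{"type":"number"}},"required":["plan"]}

```bash
ls; mkdir -p pics; python3 - <<'E'
from station import *
import cv2
print(read_state()); print(tips_ahead)
for n in ["scene","top","wrist"]:
    c=capture(n); cv2.imwrite(f"pics/{n}0.png",c["pixels"][:,:,::-1])
    print(n,{k:(v.tolist() if hasattr(v,'tolist') else v) for k,v in c.items() if k!="pixels"})
E
```

```text
pics
{'time': 0.0, 'joints': array([-1.17461677e+00,  3.00484297e-01,  1.52155719e+00,  1.50572014e-05,
        1.32071123e+00, -6.66227039e-02]), 'dq': array([ 0.00198667,  0.00096578,  0.00080195,  0.00076012,  0.00146482,
       -0.00155581]), 'joint_efforts': array([-3.64064363e-04, -5.31800365e+01, -3.52735627e+01,  7.07483548e-02,
        2.43735110e-02, -8.45801969e-05]), 'eef_pos': array([ 0.24545308, -0.49193792,  0.22988918]), 'tcp_rot': array([-5.73373437e-04,  9.73346278e-01,  2.29339676e-01, -8.79506025e-05]), 'force': array([ 0.10286915,  0.34609359, -0.53146928]), 'moment': array([-0.03855915,  0.0305278 , -0.05155249]), 'width': 0.09384060515958718}
0.025
scene {'fx': 367.3313367597709, 'fy': 367.3313367597709, 'cx': 251.7108528784661, 'cy': 193.03414424252844, 'dist_coeffs': [0.025445463687064362, 0.0, 0.0, 0.0, 0.0], 'R': [[0.803049029999084, 0.5959079831560715, 0.0024353702784579404], [0.4825880572065133, -0.6479300077903951, -0.5893178022479731], [-0.3496012334920646, 0.47442637006768656, -0.8078976401285161]], 't': [-0.43555500351879956, -0.17875022038948257, 1.2
[... 200 characters left out ...]
4214148182, -0.9887342810125643, 0.004200756858714795], [-0.9682762516301007, 0.14566396714350668, -0.2030347487628101], [0.200135517429518, -0.03444604805463966, -0.9791625219730566]], 't': [0.061867941550261395, 0.5777799332279374, 0.9571203446759197]}
wrist {'fx': 322.21657246478964, 'fy': 322.21657246478964, 'cx': 253.88365879387152, 'cy': 197.73109776954473, 'dist_coeffs': [-0.05599110816407827, 0.0, 0.0, 0.0, 0.0], 'R': [[0.4461622501854382, -0.8949503978228339, -0.0017412484658329663], [-0.8574337807061628, -0.4280148021594887, 0.28567576172351583], [-0.25641091672041527, -0.12596473541879485, -0.9583247503938688]], 't': [-0.5493008397612934, -0.03130972002197944, 0.3935612827365752]}
```

View pics/scene0.png

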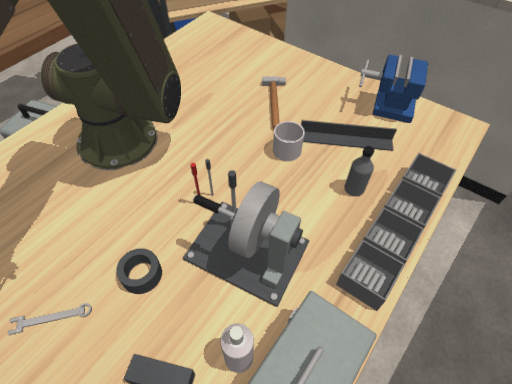

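View pics/top0.png

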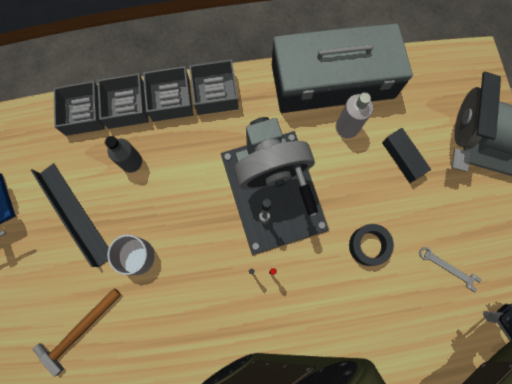

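View pics/wrist0.png

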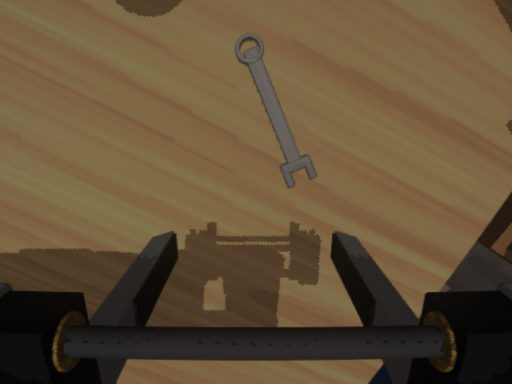

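Candidates for the pin: a red-topped one (scene 195,170 / top 273,271), a small dark one (scene 209,162 / top 252,271), and a large dark one in the stand's sleeve (scene 233,178 / top 265,205). The last fits: it isn't red, it's the larger of the dark ones, and it's in the sleeve. The tin is at scene (288,140), the ring at scene (139,271). I'll enlarge to confirm and to measure.

```bash
cat > h.py <<'E'
import numpy as np, cv2
from scipy.optimize import least_squares
from station import *
def ray(c,uv):
    K=np.array([[c["fx"],0,c["cx"]],[0,c["fy"],c["cy"]],[0,0,1]])
    p=cv2.undistortPoints(np.array([[uv]],float),K,np.array(c["dist_coeffs"]))[0,0]
    R=np.array(c["R"]);t=np.array(c["t"])
    return -R.T@t, R.T@np.array([p[0],p[1],1])
def atz(c,uv,z):
    o,d=ray(c,uv); return o+d*(z-o[2])/d[2]
def proj(c,X):
    K=np.array([[c["fx"],0,c["cx"]],[0,c["fy"],c["cy"]],[0,0,1]])
    r,_=cv2.Rodrigues(np.array(c["R"]))
    return cv2.projectPoints(np.atleast_2d(np.array(X,float)),r,np.array(c["t"]),K,np.array(c["dist_coeffs"]))[0][:,0]
def tri(cs,uvs):
    A=np.zeros((3,3));b=np.zeros(3)
    for c,u in zip(cs,uvs):
        o,d=ray(c,u);d/=np.linalg.norm(d);P=np.eye(3)-np.outer(d,d);A+=P;b+=P@o
    X=np.linalg.solve(A,b); return X
def crop(c,x0,y0,x1,y1,k,name):
    im=c["pixels"][y0:y1,x0:x1,::-1]; cv2.imwrite(name,cv2.resize(im,None,fx=k,fy=k,interpolation=cv2.INTER_CUBIC))
E
python3 - <<'E'
from h import *
import pickle
s=capture("scene");t=capture("top");pickle.dump((s,t),open("st0.pkl","wb"))
crop(s,175,145,315,305,4-0.3,"pics/s1.png"); crop(t,215,110,335,260,4,"pics/t1.png")
crop(s,260,110,315,170,8,"pics/s2.png"); crop(t,95,220,165,285,8,"pics/t2.png")
E
```

```text
(no output)
```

View pics/s1.png

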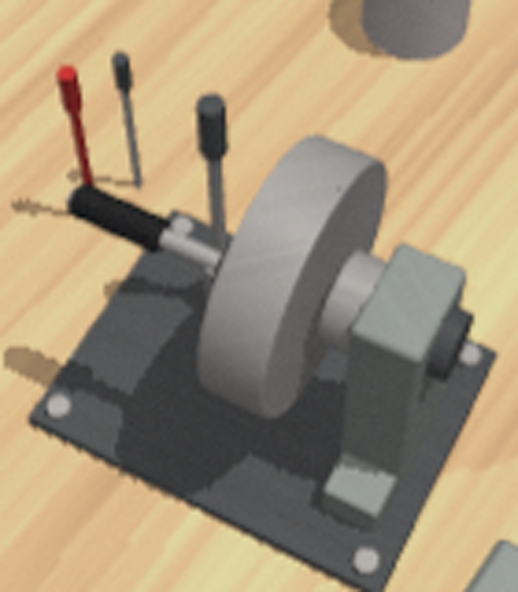

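View pics/t1.png

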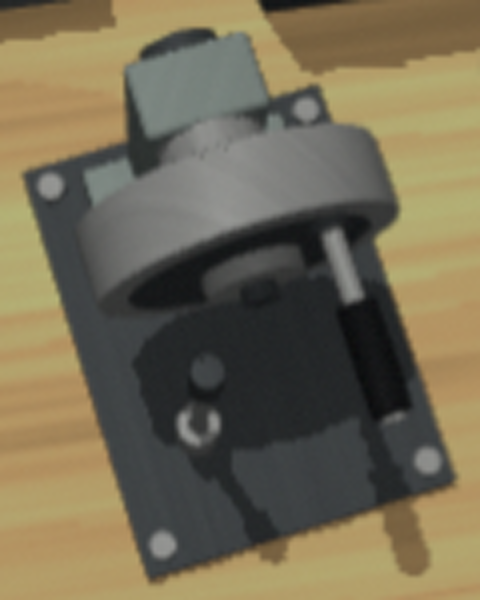

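View pics/s2.png

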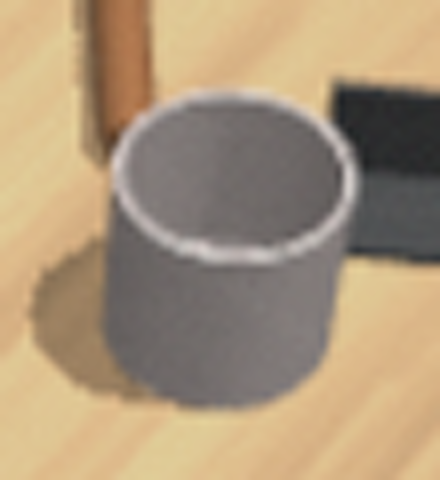

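View pics/t2.png

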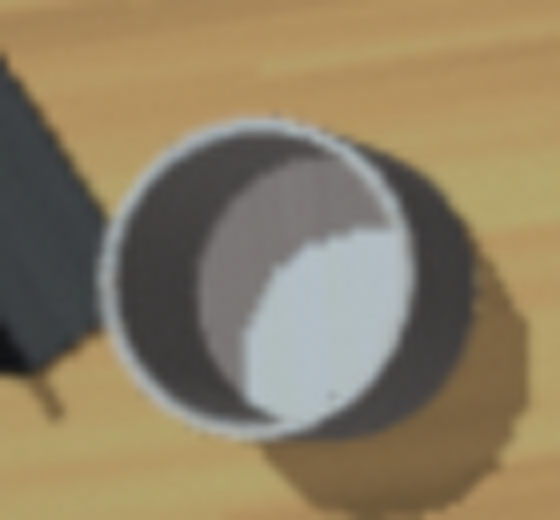

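```bash
python3 - <<'E'
from h import *
import pickle
np.set_printoptions(precision=4,suppress=True)
s,t=pickle.load(open("st0.pkl","rb"))
for c in(s,t): print("cam",-np.array(c["R"]).T@np.array(c["t"]))
S=lambda x,y:(175+x/3.7-.4,145+y/3.7-.4)
T=lambda x,y:(215+x/4-.4,110+y/4-.4)
print("pin top s/t z.24",atz(s,S(211,100),.24),atz(t,T(207,369),.24),tri([s,t],[S(211,100),T(207,369)]))
print("sleeve",atz(t,T(199,425),.065))
print("tin",atz(s,(288.9,131.5),.085),atz(t,(126.6,254.3),.085))
print("grip out",tri([s,t],[S(78,201),T(395,415)]),"in",tri([s,t],[S(158,235),T(357,305)]))
for n,a,b in [("b1",S(59,405),T(162,545)),("b2",S(366,558),T(428,460)),("b3",S(182,224),T(50,185)),("b4",S(469,354),T(306,108))]:
    print(n,[atz(t,q,.012) for q in [b]])
print("scene bolts",[atz(s,S(*q),.012)for q in[(59,405),(366,558),(182,224),(469,354)]])
print("ring top",atz(t,(371,243),.05), "oil",tri([s,t],[(368,152),(111,142)]),"spray",tri([s,t],[(236,331),(363,99)]))
print("red",tri([s,t],[(194,165),(273,271)]),"small",tri([s,t],[(208,161),(252,271)]))
E
```

```text
cam [ 0.8579 -0.4287  0.8706]
cam [0.3772 0.01   1.0542]
pin top s/t z.24 [ 0.5143 -0.0379  0.24  ] [ 0.5174 -0.0359  0.24  ] [ 0.516  -0.0371  0.2411]
sleeve [ 0.5154 -0.036   0.065 ]
tin [0.471  0.2838 0.085 ] [0.4709 0.2895 0.085 ]
grip out [ 0.4845 -0.1275  0.2119] in [ 0.541  -0.1187  0.2161]
b1 [array([ 0.4533, -0.0049,  0.012 ])]
b2 [array([ 0.48  , -0.1746,  0.012 ])]
b3 [array([0.6885, 0.0314, 0.012 ])]
b4 [array([ 0.7152, -0.138 ,  0.012 ])]
scene bolts [array([ 0.4759, -0.1749,  0.012 ]), array([ 0.7096, -0.1376,  0.012 ]), array([ 0.4483, -0.0056,  0.012 ]), array([0.6837, 0.0297, 0.012 ])]
ring top [ 0.4146 -0.2774  0.05  ] oil [0.7152 0.2802 0.1575] spray [ 0.7231 -0.2892  0.1823]
red [ 0.3852 -0.0315  0.1663] small [0.3921 0.0112 0.1469]
```

Call:
step_arm([
  {"grip": 0, "dz": -2.4, "twist": 5.9},
  {"grip": 0, "dz": -2.4, "twist": 5.9},
  {"grip": 0, "dz": -2.4, "twist": 5.9},
  {"grip": 0, "dx": 2.6, "dy": -3.1},
  {"grip": 0, "dx": 2.6, "dy": -3.1},
  {"grip": 0, "dx": 2.6, "dy": -3.1},
  {"grip": 0, "dx": 2.6, "dy": -3.1},
  {"grip": 0, "dx": 2.6, "dy": -3.1},
])

```text
schema error: expected keys grip, dx, dy, dz, twist
```

Call:
step_arm([
  {"grip": 0, "dx": 2.6, "dy": -3.1},
  {"grip": 0, "dx": 2.6, "dy": -3.1},
  {"grip": 0, "dx": 2.6, "dy": -3.1},
  {"grip": 0, "dx": 2.6, "dy": -3.1},
  {"grip": 0, "dx": 2.0, "dy": -2.5},
  {"grip": 0},
])

```text
schema error: expected keys grip, dx, dy, dz, twist
```

```bash
python3 - <<'E'
from h import *
import pickle
c=capture("wrist");pickle.dump(c,open("w1.pkl","wb"));s=read_state();print(s)
cv2.imwrite("pics/w1.png",c["pixels"][:,:,::-1])
t=capture("top");cv2.imwrite("pics/t3.png",t["pixels"][:,:,::-1])
print(proj(c,[0.5155,-.0365,.24]))
E
```

```text
{'time': 0.3, 'joints': array([-1.17458897e+00,  3.00078118e-01,  1.52116198e+00, -3.17620146e-06,
        1.32067743e+00, -6.65940294e-02]), 'dq': array([-0.00091482, -0.00038232, -0.00121353, -0.00090999,  0.00015268,
        0.00027637]), 'joint_efforts': array([ 1.49130456e-04, -5.31159496e+01, -3.52476096e+01,  7.07637845e-02,
        2.25849665e-02, -4.16221519e-05]), 'eef_pos': array([ 0.24552501, -0.49208161,  0.23027926]), 'tcp_rot': array([-1.59985260e-04,  9.73346011e-01,  2.29341486e-01, -2.81677304e-05]), 'force': array([-0.02446033, -0.81192522, -0.52618221]), 'moment': array([ 0.00865636,  0.02447143, -0.0625797 ]), 'width': 0.09385026207252636}
[[23528.4887832  31740.27769764]]
```

View pics/w1.png

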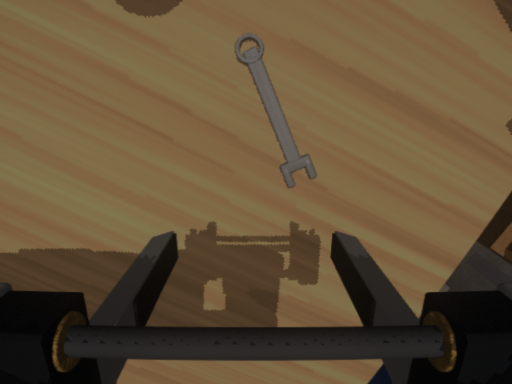

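All keys are needed in each row, so nothing has moved yet. I'll send it again.

Call:
step_arm([
  {"grip": 0, "dx": 0, "dy": 0, "dz": -2.4, "twist": 5.9},
  {"grip": 0, "dx": 0, "dy": 0, "dz": -2.4, "twist": 5.9},
  {"grip": 0, "dx": 0, "dy": 0, "dz": -2.4, "twist": 5.9},
  {"grip": 0, "dx": 2.6, "dy": -3.1, "dz": 0, "twist": 0},
  {"grip": 0, "dx": 2.6, "dy": -3.1, "dz": 0, "twist": 0},
  {"grip": 0, "dx": 2.6, "dy": -3.1, "dz": 0, "twist": 0},
  {"grip": 0, "dx": 2.6, "dy": -3.1, "dz": 0, "twist": 0},
  {"grip": 0, "dx": 2.6, "dy": -3.1, "dz": 0, "twist": 0},
])

```text
time: 1.02
eef_pos: [0.3507, -0.3173, 0.3026]
tcp_rot: [0.0, 0.997, 0.077, 0.0]
force: [1.3, -0.7, 0.5]
width: 0.0473
```

Call:
step_arm([
  {"grip": 0, "dx": 2.6, "dy": -3.1, "dz": 0, "twist": 0},
  {"grip": 0, "dx": 2.6, "dy": -3.1, "dz": 0, "twist": 0},
  {"grip": 0, "dx": 2.6, "dy": -3.1, "dz": 0, "twist": 0},
  {"grip": 0, "dx": 2.6, "dy": -3.1, "dz": 0, "twist": 0},
  {"grip": 0, "dx": 2.0, "dy": -2.5, "dz": 0, "twist": 0},
  {"grip": 0, "dx": 0, "dy": 0, "dz": 0, "twist": 0},
])

```text
time: 1.52
eef_pos: [0.4517, -0.1488, 0.3024]
tcp_rot: [-0.0, 0.997, 0.079, 0.0]
force: [-0.7, -0.8, 0.8]
width: 0.047
```

```bash
python3 - <<'E'
from h import *
import pickle
c=capture("wrist");pickle.dump(c,open("w1.pkl","wb"));s=read_state();print(s["time"],s["eef_pos"],s["tcp_rot"],s["joints"],s["width"])
cv2.imwrite("pics/w1b.png",c["pixels"][:,:,::-1])
print(proj(c,[0.5155,-.0365,.24]))
E
```

```text
1.5667 [ 0.45080504 -0.15073015  0.30238877] [-6.92068865e-05  9.96886467e-01  7.88502819e-02 -4.79081569e-06] [-3.99807993e-01  8.24500280e-02  1.61234932e+00  1.19354249e-04
  1.44686558e+00  1.01310914e+00] 0.046977919829446525
[[100.92948325 105.99032257]]
```

View pics/w1b.png

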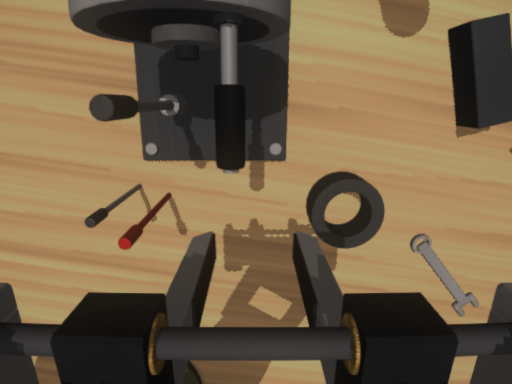

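The wrist view shows the pin's handle top at (101,106), and my measured point projects to the same place. It is the dark, larger pin standing in the sleeve.

Call:
step_arm([
  {"grip": 0, "dx": 1.64, "dy": -2.05, "dz": 0, "twist": 0},
  {"grip": 0, "dx": 1.64, "dy": -2.05, "dz": 0, "twist": 0},
  {"grip": 0, "dx": 1.64, "dy": -2.05, "dz": 0, "twist": 0},
  {"grip": 0, "dx": 1.64, "dy": -2.05, "dz": 0, "twist": 0},
  {"grip": 0, "dx": 1.64, "dy": -2.05, "dz": 0, "twist": 0},
  {"grip": 0, "dx": 0, "dy": 0, "dz": 0, "twist": 0},
])

```text
time: 2.07
eef_pos: [0.5163, -0.0371, 0.3021]
tcp_rot: [-0.0, 0.997, 0.078, -0.0]
force: [-1.0, 0.6, 0.2]
width: 0.0469
```

```bash
python3 - <<'E'
from h import *
import pickle
c=capture("wrist");s=read_state();print(s["time"],s["eef_pos"],s["tcp_rot"],s["width"])
cv2.imwrite("pics/w2.png",c["pixels"][:,:,::-1])
print(proj(c,[0.5155,-.0365,.24]), proj(c,list(s["eef_pos"][:2])+[.24]))
E
```

```text
2.1167 [ 0.5156106  -0.03851239  0.30210578] [-4.59438759e-05  9.96984947e-01  7.75946541e-02 -2.86989497e-04] 0.046895610328616555
[[252.56716848 221.92378408]] [[255.35120316 222.18725214]]
```

View pics/w2.png

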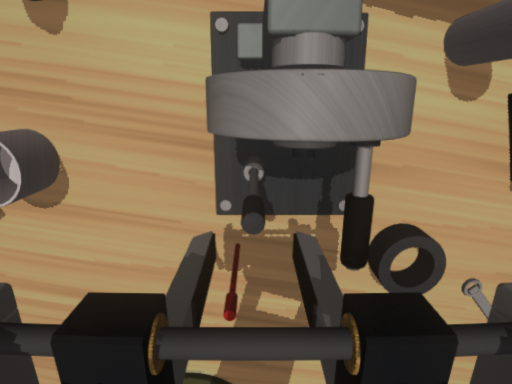

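The pin's handle top is at (252,222), centred between the jaws. Next: descend 8 cm and close.

Call:
step_arm([
  {"grip": 0, "dx": 0, "dy": -0.15, "dz": 2.0, "twist": 0},
  {"grip": 0, "dx": 0, "dy": 0, "dz": 2.0, "twist": 0},
  {"grip": 0, "dx": 0, "dy": 0, "dz": 2.0, "twist": 0},
  {"grip": 0, "dx": 0, "dy": 0, "dz": 2.0, "twist": 0},
  {"grip": 0, "dx": 0, "dy": 0, "dz": 0, "twist": 0},
  {"grip": -1, "dx": 0, "dy": 0, "dz": 0, "twist": 0},
  {"grip": -1, "dx": 0, "dy": 0, "dz": 0, "twist": 0},
  {"grip": -1, "dx": 0, "dy": 0, "dz": 0, "twist": 0},
], squeeze=25)

```text
time: 2.78
eef_pos: [0.5154, -0.038, 0.224]
tcp_rot: [0.0, 0.997, 0.077, 0.001]
force: [0.7, -0.3, 0.8]
width: 0.0307
```

Call:
step_arm([
  {"grip": -1, "dx": 0, "dy": 0, "dz": 0, "twist": 0},
  {"grip": -1, "dx": 0, "dy": 0, "dz": 0, "twist": 0},
  {"grip": -1, "dx": 0, "dy": 0, "dz": 0, "twist": 0},
])

```text
time: 3.03
eef_pos: [0.5153, -0.0373, 0.2232]
tcp_rot: [-0.0, 0.997, 0.077, 0.001]
force: [0.2, 2.2, 4.4]
width: 0.0179
```

Call:
step_arm([
  {"grip": -1, "dx": 0, "dy": 0, "dz": -1.0, "twist": 0},
  {"grip": -1, "dx": 0, "dy": 0, "dz": -1.5, "twist": 0},
  {"grip": -1, "dx": 0, "dy": 0, "dz": -1.5, "twist": 0},
  {"grip": -1, "dx": 0, "dy": 0, "dz": -1.5, "twist": 0},
  {"grip": -1, "dx": 0, "dy": 0, "dz": -1.5, "twist": 0},
  {"grip": -1, "dx": 0, "dy": 0, "dz": -1.5, "twist": 0},
  {"grip": -1, "dx": 0, "dy": 0, "dz": -1.5, "twist": 0},
  {"grip": -1, "dx": 0, "dy": 0, "dz": -0.5, "twist": 0},
])

```text
time: 3.7
eef_pos: [0.5153, -0.0375, 0.3301]
tcp_rot: [0.0, 0.997, 0.077, 0.001]
force: [-0.6, 0.1, -1.6]
width: 0.0175
```

```bash
python3 - <<'E'
from h import *
import pickle
s=read_state();print(s["time"],s["eef_pos"],s["force"],s["width"],s["joints"])
a=capture("scene");t=capture("top");pickle.dump((a,t),open("st1.pkl","wb"))
A=cv2.resize(a["pixels"][60:260,150:350,::-1],None,fx=2.,fy=2.);B=cv2.resize(t["pixels"][100:300,90:290,::-1],None,fx=2.,fy=2.)
cv2.imwrite("pics/st1.png",np.hstack([A,B]))
E
```

```text
3.7 [ 0.51530074 -0.03751119  0.33008982] [-0.61590966  0.07929079 -1.64789754] 0.017472545471644226 [-1.43492434e-01  1.65423439e-01  1.45688079e+00 -1.52462053e-04
  1.51637707e+00  1.27335205e+00]
```

View pics/st1.png

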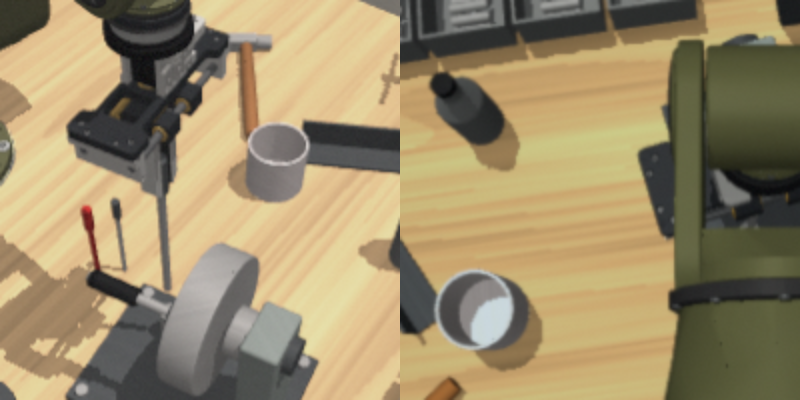

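```bash
python3 - <<'E'
from h import *
import pickle
s,t=pickle.load(open("st0.pkl","rb"))
# extremes of outer rim: left,right,top,bottom in native px  (crop/8 -.44 + off)
obs_s=np.array([260+110/8-.44,260+358/8-.44,110+88/8-.44,110+262/8-.44])
obs_t=np.array([95+98/8-.44,95+415/8-.44,220+115/8-.44,220+440/8-.44])
th=np.linspace(0,2*np.pi,180)
def ext(c,x,y,dx=0):
    P=proj(c,np.c_[x+.046*np.cos(th),y+.046*np.sin(th),0*th+.085]); return np.array([P[:,0].min(),P[:,0].max(),P[:,1].min(),P[:,1].max()])
for n,cs in [("s",[(s,obs_s)]),("t",[(t,obs_t)]),("both",[(s,obs_s),(t,obs_t)])]:
    r=least_squares(lambda p:np.concatenate([ext(c,*p)-o for c,o in cs]),[.471,.287]); print(n,r.x,r.fun.round(2))
E
```

```text
s [0.47003427 0.28473947] [ 0.21 -0.21  0.05 -0.03]
t [0.47129465 0.28972462] [ 0.24 -0.24  0.15 -0.14]
both [0.47053854 0.28829116] [ 1.01  0.56 -0.52 -0.66  0.87  0.41  0.39  0.11]
```

Call:
step_arm([
  {"grip": -1, "dx": 0, "dy": -1.5, "dz": 0, "twist": 0},
  {"grip": -1, "dx": 0.1, "dy": -2.7, "dz": 0, "twist": 0},
  {"grip": -1, "dx": 0.1, "dy": -2.7, "dz": 0, "twist": 0},
  {"grip": -1, "dx": 0.1, "dy": -2.7, "dz": 0, "twist": 0},
  {"grip": -1, "dx": 0.1, "dy": -2.7, "dz": 0, "twist": 0},
  {"grip": -1, "dx": 0.1, "dy": -2.7, "dz": 0, "twist": 0},
  {"grip": -1, "dx": 0.1, "dy": -2.7, "dz": 0, "twist": 0},
  {"grip": -1, "dx": 0, "dy": -2.7, "dz": 0, "twist": 0},
])

```text
time: 4.47
eef_pos: [0.4891, 0.1663, 0.3264]
tcp_rot: [0.0, 0.997, 0.077, -0.001]
force: [0.8, -0.4, -0.3]
width: 0.0176
```

Call:
step_arm([
  {"grip": -1, "dx": 0, "dy": -2.7, "dz": 0, "twist": 0},
  {"grip": -1, "dx": 0, "dy": -2.7, "dz": 0, "twist": 0},
  {"grip": -1, "dx": 0, "dy": -2.7, "dz": 0, "twist": 0},
  {"grip": -1, "dx": 0, "dy": -2.7, "dz": 0, "twist": 0},
  {"grip": -1, "dx": 0, "dy": -1.6, "dz": 0, "twist": 0},
  {"grip": -1, "dx": 0, "dy": 0, "dz": 0, "twist": 0},
])

```text
time: 4.97
eef_pos: [0.4697, 0.2899, 0.326]
tcp_rot: [0.0, 0.997, 0.078, -0.001]
force: [-0.6, 0.7, -1.3]
width: 0.0176
```

```bash
python3 - <<'E'
from h import *
import pickle
s=read_state();print(s["time"],s["eef_pos"],s["tcp_rot"],s["joints"])
a=capture("scene");w=capture("wrist");pickle.dump((a,w),open("sw2.pkl","wb"))
A=cv2.resize(a["pixels"][20:220,190:390,::-1],None,fx=2,fy=2)
cv2.imwrite("pics/sw2a.png",A); cv2.imwrite("pics/sw2.png",w["pixels"][:,:,::-1])
E
```

```text
4.9667 [0.46971416 0.2899404  0.32598531] [ 2.35203488e-04  9.96932320e-01  7.82609102e-02 -1.06000814e-03] [4.86484727e-01 2.52553965e-01 1.36174714e+00 4.10030776e-04
 1.52942414e+00 1.90058153e+00]
```

View pics/sw2.png

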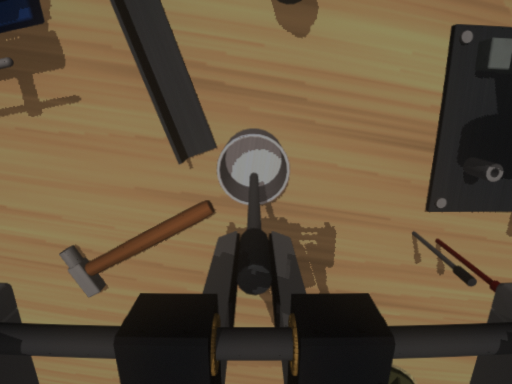

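View pics/sw2a.png

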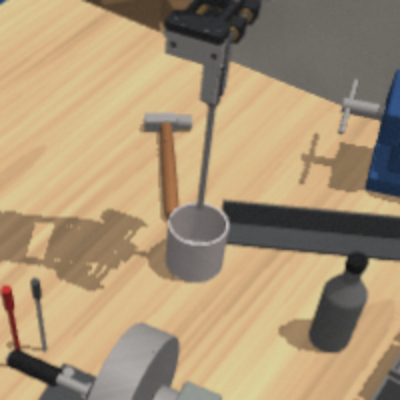

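The wrist view shows the tin rim centred at about (253,169) and the pin tip at about (254,178).

```bash
python3 - <<'E'
from h import *
import pickle
a,w=pickle.load(open("sw2.pkl","rb"))
crop(w,205,120,305,300,3.3,"pics/w3.png")
print("tin",atz(w,(253,168.5),.085)); 
for z in(.11,.115,.12): print("tip",z,atz(w,(254,178),z), proj(w,[.4697,.2899,z]))
s=(190+203/2,20+207/2)
E
```

```text
tin [0.47171767 0.28952142 0.085     ]
tip 0.11 [0.46567654 0.28731391 0.11      ] [[252.36047605 174.3772383 ]]
tip 0.115 [0.46683701 0.28749754 0.115     ] [[252.34064496 175.31598705]]
tip 0.12 [0.46799748 0.28768117 0.12      ] [[252.32030078 176.27911858]]
```

View pics/w3.png

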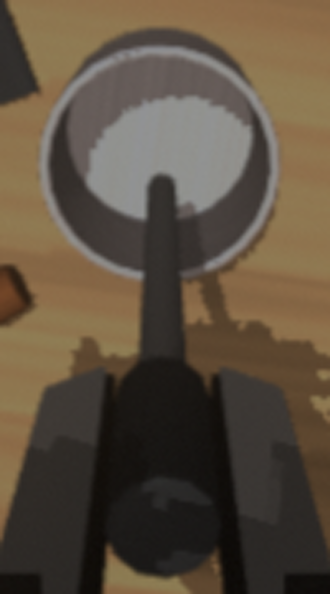

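Call:
step_arm([
  {"grip": -1, "dx": -1.3, "dy": 0.1, "dz": 0, "twist": 0},
  {"grip": -1, "dx": -1.3, "dy": 0, "dz": 0, "twist": 0},
  {"grip": -1, "dx": 0, "dy": 0, "dz": 1.2, "twist": 0},
  {"grip": -1, "dx": 0, "dy": 0, "dz": 2.0, "twist": 0},
  {"grip": -1, "dx": 0, "dy": 0, "dz": 2.0, "twist": 0},
  {"grip": -1, "dx": 0, "dy": 0, "dz": 2.0, "twist": 0},
  {"grip": -1, "dx": 0, "dy": 0, "dz": 1.5, "twist": 0},
  {"grip": -1, "dx": 0, "dy": 0, "dz": 0, "twist": 0},
])

```text
time: 5.73
eef_pos: [0.4444, 0.281, 0.2373]
tcp_rot: [0.001, 0.997, 0.076, -0.002]
force: [0.0, 0.7, -2.1]
width: 0.0177
```

```bash
python3 - <<'E'
from h import *
import pickle
s=read_state();print(s["time"],s["eef_pos"],s["force"])
a=capture("scene");w=capture("wrist")
A=cv2.resize(a["pixels"][60:180,220:360,::-1],None,fx=4,fy=4)
cv2.imwrite("pics/p1a.png",A); crop(w,190,120,320,300,3.3,"pics/p1b.png")
E
```

```text
5.7333 [0.44444792 0.28096602 0.2372848 ] [ 0.02720152  0.6952297  -2.1367585 ]
```

View pics/p1a.png

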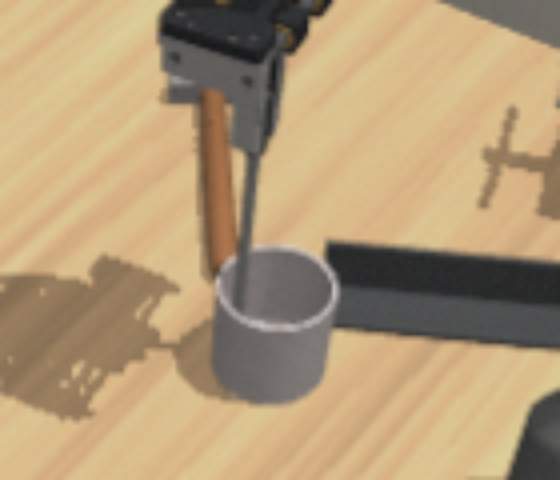

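View pics/p1b.png

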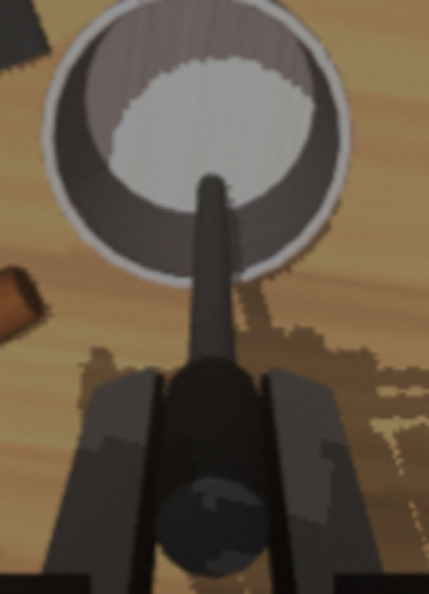

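Call:
step_arm([
  {"grip": -1, "dx": 0, "dy": -0.3, "dz": 0.8, "twist": 0},
  {"grip": -1, "dx": 0, "dy": 0, "dz": 0.6, "twist": 0},
  {"grip": -1, "dx": 0, "dy": 0, "dz": 0.4, "twist": 0},
  {"grip": -1, "dx": 0, "dy": 0, "dz": 0.2, "twist": 0},
  {"grip": -1, "dx": 0, "dy": 0, "dz": 0, "twist": 0},
])

```text
time: 6.25
eef_pos: [0.4446, 0.2855, 0.22]
tcp_rot: [0.0, 0.997, 0.077, -0.0]
force: [0.3, 0.8, -2.2]
width: 0.0176
```

Call:
step_arm([
  {"grip": -1, "dx": 0, "dy": 0, "dz": 0.2, "twist": 0},
  {"grip": -1, "dx": 0, "dy": 0, "dz": 0.15, "twist": 0},
  {"grip": -1, "dx": 0, "dy": 0, "dz": 0.1, "twist": 0},
  {"grip": -1, "dx": 0, "dy": 0, "dz": 0, "twist": 0},
])

```text
time: 6.58
eef_pos: [0.4452, 0.2858, 0.2172]
tcp_rot: [-0.0, 0.997, 0.077, 0.001]
force: [-1.2, -0.2, 7.4]
width: 0.0177
```

Call:
step_arm([
  {"grip": -1, "dx": 0, "dy": 0, "dz": 0, "twist": 0},
  {"grip": -1, "dx": -0.6, "dy": 0, "dz": 0, "twist": 0},
  {"grip": -1, "dx": -0.6, "dy": 0, "dz": 0, "twist": 0},
  {"grip": -1, "dx": -0.6, "dy": 0, "dz": 0, "twist": 0},
  {"grip": -1, "dx": -0.6, "dy": 0, "dz": 0, "twist": 0},
  {"grip": -1, "dx": 0, "dy": 0, "dz": 0, "twist": 0},
], squeeze=5)

```text
time: 7.08
eef_pos: [0.4198, 0.2817, 0.2158]
tcp_rot: [0.0, 0.997, 0.077, -0.0]
force: [0.3, 0.6, -0.0]
width: 0.0177
```

```bash
python3 - <<'E'
from h import *
import pickle
s=read_state();print(s["time"],s["eef_pos"],s["force"])
a=capture("scene");w=capture("wrist")
A=cv2.resize(a["pixels"][60:180,220:360,::-1],None,fx=4,fy=4)
cv2.imwrite("pics/p2a.png",A); crop(w,190,120,320,300,3.3,"pics/p2b.png")
E
```

```text
7.0833 [0.41981275 0.28173175 0.21581818] [ 0.28921805  0.62775991 -0.04444487]
```

View pics/p2a.png

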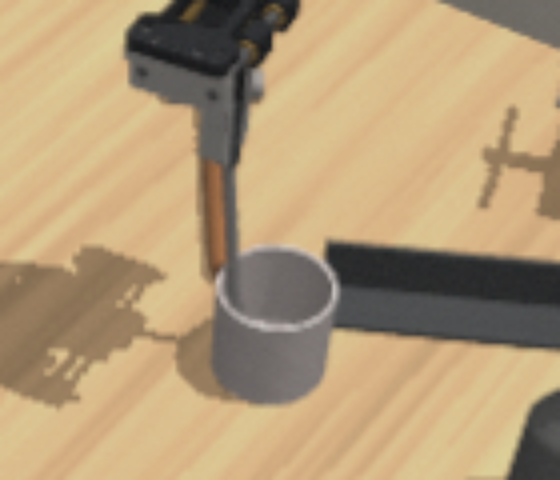

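View pics/p2b.png

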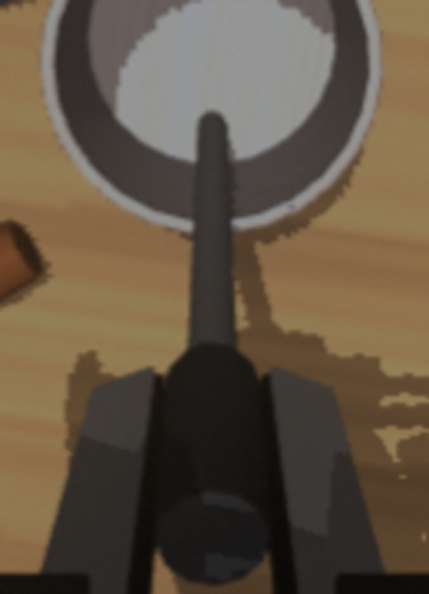

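The pin leans slightly toward the robot, with its tip on the floor of the tin. Now I release it gently.

Call:
step_arm([
  {"grip": -0.55, "dx": 0, "dy": 0, "dz": 0, "twist": 0},
  {"grip": -0.45, "dx": 0, "dy": 0, "dz": 0, "twist": 0},
  {"grip": -0.45, "dx": 0, "dy": 0, "dz": 0, "twist": 0},
  {"grip": -0.45, "dx": 0, "dy": 0, "dz": 0, "twist": 0},
])

```text
time: 7.52
eef_pos: [0.4211, 0.2819, 0.2159]
tcp_rot: [0.0, 0.997, 0.077, -0.0]
force: [-0.5, 0.1, -0.6]
width: 0.0261
```

```bash
python3 - <<'E'
from h import *
import pickle
s=read_state();print(s["time"],s["eef_pos"],s["force"],s["width"])
a=capture("scene");w=capture("wrist")
A=cv2.resize(a["pixels"][60:180,220:360,::-1],None,fx=4,fy=4)
cv2.imwrite("pics/p3a.png",A); crop(w,190,120,320,300,3.3,"pics/p3b.png")
E
```

```text
7.5167 [0.4211289  0.28187637 0.21589259] [-0.5041635   0.1495541  -0.61220371] 0.02611725313123846
```

View pics/p3a.png

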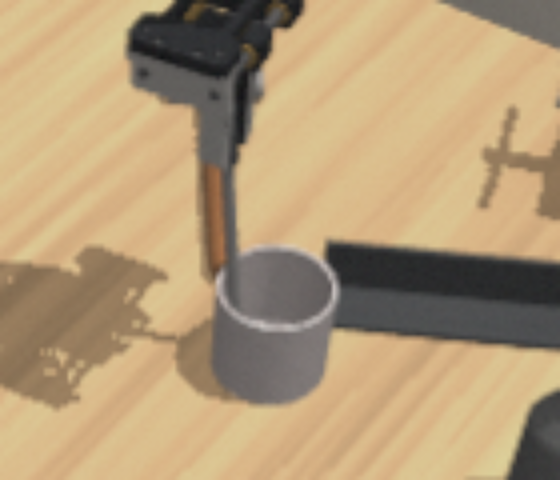

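View pics/p3b.png

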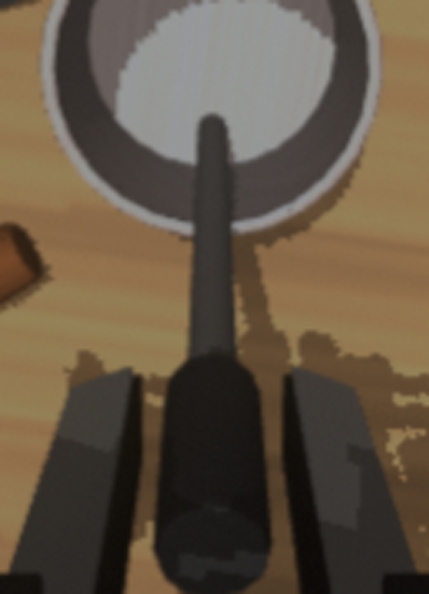

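Call:
step_arm([
  {"grip": -0.3, "dx": 0, "dy": 0, "dz": 0, "twist": 0},
  {"grip": -0.1, "dx": 0, "dy": 0, "dz": 0, "twist": 0},
  {"grip": -0.1, "dx": 0, "dy": 0, "dz": 0, "twist": 0},
  {"grip": -0.1, "dx": 0, "dy": 0, "dz": -1.5, "twist": 0},
  {"grip": -0.1, "dx": 0, "dy": 0, "dz": -2.5, "twist": 0},
  {"grip": -0.1, "dx": 0, "dy": 0, "dz": -3.5, "twist": 0},
  {"grip": -0.1, "dx": 0, "dy": 0, "dz": -3.5, "twist": 0},
  {"grip": -0.1, "dx": 0, "dy": 0, "dz": 0, "twist": 0},
])

```text
time: 8.28
eef_pos: [0.422, 0.2825, 0.3326]
tcp_rot: [-0.002, 0.997, 0.077, 0.004]
force: [-0.8, 0.6, 0.0]
width: 0.0426
```

```bash
python3 - <<'E'
from h import *
import pickle
s=read_state();print(s["time"],s["eef_pos"],s["force"],s["width"])
a=capture("scene");w=capture("wrist")
A=cv2.resize(a["pixels"][60:180,220:360,::-1],None,fx=4,fy=4)
cv2.imwrite("pics/p4a.png",A); cv2.imwrite("pics/p4b.png",w["pixels"][:,:,::-1])
E
```

```text
8.2833 [0.42202323 0.28251577 0.3325538 ] [-0.78264946  0.62626778  0.02290366] 0.042593996470049085
```

View pics/p4a.png

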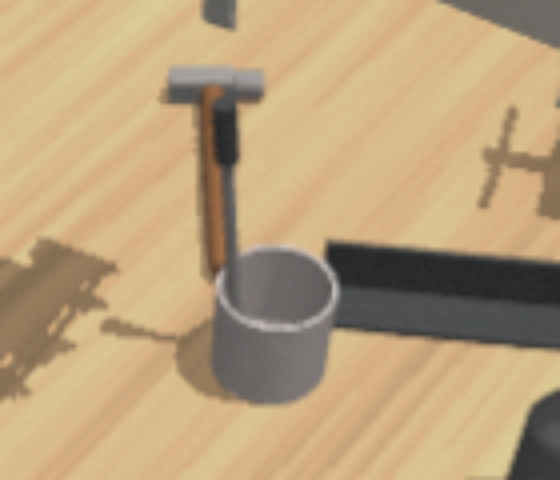

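View pics/p4b.png

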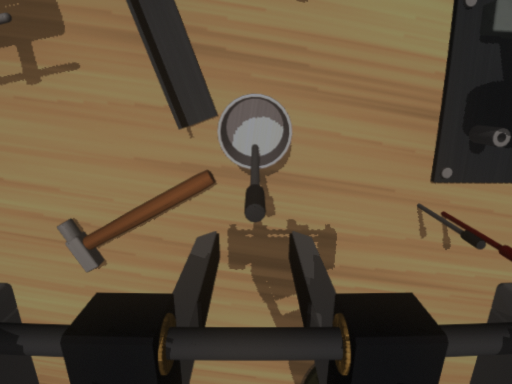

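Call:
step_arm([
  {"grip": -0.1, "dx": 0.2, "dy": 1.5, "dz": 0, "twist": 0},
  {"grip": -0.1, "dx": 0.3, "dy": 3.0, "dz": 0, "twist": 0},
  {"grip": -0.1, "dx": 0.3, "dy": 3.5, "dz": 0, "twist": 0},
  {"grip": -0.1, "dx": 0.3, "dy": 3.5, "dz": 0, "twist": 0},
  {"grip": -0.1, "dx": 0.3, "dy": 3.5, "dz": 0, "twist": 0},
  {"grip": -0.1, "dx": 0.3, "dy": 3.5, "dz": 0, "twist": 0},
  {"grip": -0.1, "dx": 0.3, "dy": 3.5, "dz": 0, "twist": 0},
  {"grip": -0.1, "dx": 0.3, "dy": 3.5, "dz": 0, "twist": 0},
])

```text
time: 9.05
eef_pos: [0.4825, 0.0317, 0.3245]
tcp_rot: [-0.0, 0.997, 0.077, -0.001]
force: [1.5, 1.2, 0.2]
width: 0.0423
```

Call:
step_arm([
  {"grip": -0.1, "dx": 0.2, "dy": 3.5, "dz": 0, "twist": 0},
  {"grip": -0.1, "dx": 0.2, "dy": 3.5, "dz": 0, "twist": 0},
  {"grip": -0.1, "dx": 0.0, "dy": 3.5, "dz": 0, "twist": 0},
  {"grip": -0.1, "dx": 0.0, "dy": 3.5, "dz": 0, "twist": 0},
  {"grip": -0.1, "dx": 0.0, "dy": 1.5, "dz": 0, "twist": 0},
  {"grip": -0.1, "dx": 0, "dy": 0, "dz": 0, "twist": 0},
])

```text
time: 9.55
eef_pos: [0.5103, -0.1218, 0.3239]
tcp_rot: [-0.0, 0.997, 0.075, -0.001]
force: [-0.2, 0.0, -0.1]
width: 0.0423
```

```bash
python3 - <<'E'
from h import *
import pickle
s=read_state();print(s["time"],s["eef_pos"],s["tcp_rot"],s["force"],s["width"])
w=capture("wrist");pickle.dump(w,open("w5.pkl","wb"))
cv2.imwrite("pics/p5b.png",w["pixels"][:,:,::-1])
a=np.deg2rad(8.8)
for x in(-.105,-.075,-.045):
    print(x,proj(w,[.5817+np.cos(a)*x+np.sin(a)*.0408,-.0717+np.sin(a)*x-np.cos(a)*.0408,.214]))
E
```

```text
9.55 [ 0.51025974 -0.12180347  0.32388053] [-4.04410570e-04  9.97167416e-01  7.51979778e-02 -1.49865067e-03] [-0.16642829  0.03109219 -0.13300574] 0.04227447551260486
-0.105 [[256.33092076 229.76778271]]
-0.075 [[256.29071308 197.31956145]]
-0.045 [[256.24490126 162.77644208]]
```

View pics/p5b.png

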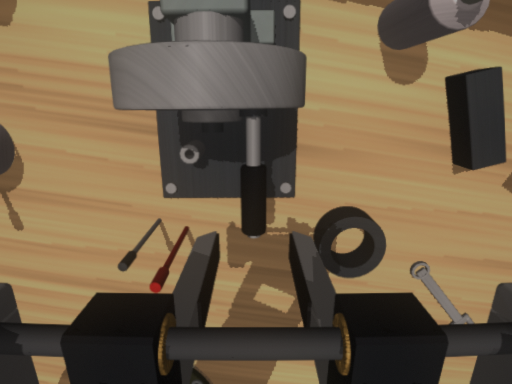

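Call:
step_arm([
  {"grip": -0.1, "dx": 0.3, "dy": 0.0, "dz": 1.5, "twist": 0},
  {"grip": -0.1, "dx": 0, "dy": 0, "dz": 2.5, "twist": 0},
  {"grip": -0.1, "dx": 0, "dy": 0, "dz": 2.5, "twist": 0},
  {"grip": -0.1, "dx": 0, "dy": 0, "dz": 2.2, "twist": 0},
  {"grip": -0.1, "dx": 0, "dy": 0, "dz": 1.7, "twist": 0},
  {"grip": -0.1, "dx": 0, "dy": 0, "dz": 0, "twist": 0},
  {"grip": -0.1, "dx": 0, "dy": 0, "dz": 0, "twist": 0},
])

```text
time: 10.18
eef_pos: [0.5132, -0.1176, 0.2216]
tcp_rot: [-0.0, 0.997, 0.077, -0.001]
force: [-1.2, -0.0, 0.2]
width: 0.0422
```

```bash
python3 - <<'E'
from h import *
s=read_state();print(s["time"],s["eef_pos"],s["tcp_rot"],s["force"],s["width"])
w=capture("wrist");a=capture("scene")
A=cv2.resize(a["pixels"][130:300,150:320,::-1],(384,384))
cv2.imwrite("pics/p6.png",np.hstack([cv2.resize(w["pixels"][:,:,::-1],(416,384)),A]))
E
```

```text
10.1833 [ 0.51317759 -0.11756284  0.221595  ] [-3.67151366e-04  9.96998969e-01  7.74102513e-02 -7.57320345e-04] [-1.21743143 -0.02013335  0.17175199] 0.042165147494200965
```

View pics/p6.png

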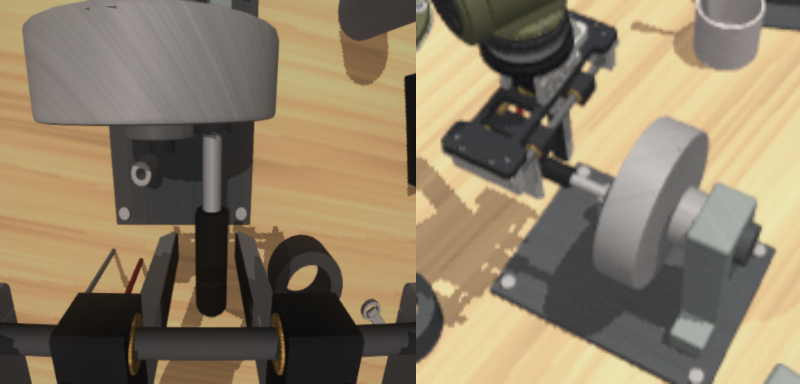

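Call:
step_arm([
  {"grip": -0.1, "dx": 0, "dy": 0.4, "dz": 0.1, "twist": 0},
  {"grip": -0.4, "dx": 0, "dy": 0, "dz": 0, "twist": 0},
  {"grip": -1, "dx": 0, "dy": 0, "dz": 0, "twist": 0},
  {"grip": -1, "dx": 0, "dy": 0, "dz": 0, "twist": 0},
  {"grip": -1, "dx": 0, "dy": 0, "dz": 0, "twist": 0},
  {"grip": -1, "dx": 0, "dy": 0, "dz": 0, "twist": 0},
], squeeze=12)

```text
time: 10.78
eef_pos: [0.5141, -0.1223, 0.2209]
tcp_rot: [-0.0, 0.997, 0.077, -0.0]
force: [-0.3, 4.2, -1.1]
width: 0.0213
```

```bash
python3 - <<'E'
from h import *
s=read_state();print(s["time"],s["eef_pos"],s["tcp_rot"],s["force"],s["moment"],s["width"])
E
```

```text
10.7833 [ 0.51406099 -0.12232147  0.22092738] [-2.93973197e-04  9.97040589e-01  7.68763715e-02 -4.07286632e-05] [-0.26220346  4.22236156 -1.13415823] [ 0.63516622 -0.00798806 -0.05865224] 0.021326063026530978
```

```bash
cat > arc.py <<'E'
import sys,numpy as np
# usage: th0 th1 n  -> rows (dy,dz in cm, tool), optional radius
t0,t1,n=float(sys.argv[1]),float(sys.argv[2]),int(sys.argv[3])
t=np.linspace(t0,t1,n+1); y=-6*np.cos(t); z=-6*np.sin(t)
Y=np.round(-(y-y[0]),2);Z=np.round(-(z-z[0]),2)
for i in range(n): print(f"th {t[i+1]:.3f} dy {Y[i+1]-Y[i]:.2f} dz {Z[i+1]-Z[i]:.2f}")
E
cat > meas.py <<'E'
from h import *
import sys,json,os
s=read_state(); a=np.deg2rad(8.82); p=s["eef_pos"]
d=p[:2]-np.array([.5153,-.0375])
ys=.045-d[0]*np.sin(a)+d[1]*np.cos(a); z=p[2]-.006-.17
f=s["force"]; fy=-f[0]*np.sin(a)+f[1]*np.cos(a); fx=f[0]*np.cos(a)+f[1]*np.sin(a)
th=np.arctan2(-z,-ys); r=np.hypot(ys,z)
ft=fy*np.sin(th)-f[2]*np.cos(th); fr=-fy*np.cos(th)-f[2]*np.sin(th)
print(f"t {s['time']:.2f} ys {ys*1e3:.1f} z {z*1e3:.1f} th {th:.3f} r {r*1e3:.1f} Ft {ft:.2f} Fr(out) {fr:.2f} fx {fx:.2f} fy {fy:.2f} fz {f[2]:.2f} w {s['width']:.4f} M {s['moment'].round(2)}")
open("log.txt","a").write(f"{s['time']:.2f} {th:.4f} {ft:.3f} {fr:.3f}\n")
E
python3 meas.py; python3 arc.py -0.872 -1.372 5;python3 arc.py -1.372 -1.872 5
```

```text
t 10.78 ys -38.6 z 44.9 th -0.861 r 59.3 Ft -2.45 Fr(out) -3.61 fx 0.39 fy 4.21 fz -1.13 w 0.0213 M [ 0.64 -0.01 -0.06]
th -0.972 dy -0.48 dz -0.36
th -1.072 dy -0.51 dz -0.32
th -1.172 dy -0.54 dz -0.26
th -1.272 dy -0.56 dz -0.20
th -1.372 dy -0.58 dz -0.15
th -1.472 dy -0.59 dz -0.09
th -1.572 dy -0.60 dz -0.03
th -1.672 dy -0.60 dz 0.03
th -1.772 dy -0.59 dz 0.09
th -1.872 dy -0.58 dz 0.15
```

Call:
step_arm([
  {"grip": -1, "dx": 0, "dy": 0, "dz": 0, "twist": 0},
  {"grip": -1, "dx": 0, "dy": -0.48, "dz": -0.36, "twist": 0},
  {"grip": -1, "dx": 0, "dy": -0.51, "dz": -0.32, "twist": 0},
  {"grip": -1, "dx": 0, "dy": -0.54, "dz": -0.26, "twist": 0},
  {"grip": -1, "dx": 0, "dy": 0, "dz": 0, "twist": 0},
  {"grip": -1, "dx": 0, "dy": 0, "dz": 0, "twist": 0},
], squeeze=45)

```text
time: 11.28
eef_pos: [0.5118, -0.1077, 0.2306]
tcp_rot: [0.0, 0.997, 0.077, 0.0]
force: [-0.0, -1.3, 0.9]
width: 0.0209
```

```bash
python3 meas.py
```

```text
t 11.28 ys -23.8 z 54.6 th -1.159 r 59.6 Ft 0.80 Fr(out) 1.31 fx -0.21 fy -1.26 fz 0.88 w 0.0209 M [-0.2 -0.   0. ]
```

Call:
step_arm([
  {"grip": -1, "dx": 0, "dy": -0.56, "dz": -0.2, "twist": 0},
  {"grip": -1, "dx": 0, "dy": -0.58, "dz": -0.15, "twist": 0},
  {"grip": -1, "dx": 0, "dy": -0.59, "dz": -0.09, "twist": 0},
  {"grip": -1, "dx": 0, "dy": -0.6, "dz": -0.03, "twist": 0},
  {"grip": -1, "dx": 0, "dy": 0, "dz": 0, "twist": 0},
  {"grip": -1, "dx": 0, "dy": 0, "dz": 0, "twist": 0},
  {"grip": -1, "dx": 0, "dy": 0, "dz": 0, "twist": 0},
])

```text
time: 11.87
eef_pos: [0.5083, -0.0851, 0.236]
tcp_rot: [0.001, 0.997, 0.077, 0.001]
force: [-3.4, -3.4, 6.8]
width: 0.0211
```

```bash
python3 meas.py;python3 arc.py -1.572 -2.072 5; python3 arc.py -2.072 -2.572 5;python3 arc.py -2.572 -3.072 5
```

```text
t 11.87 ys -1.0 z 60.0 th -1.555 r 60.1 Ft 2.69 Fr(out) 6.85 fx -3.86 fy -2.80 fz 6.81 w 0.0211 M [-0.7   0.4  -0.02]
th -1.672 dy -0.60 dz 0.03
th -1.772 dy -0.59 dz 0.09
th -1.872 dy -0.58 dz 0.15
th -1.972 dy -0.57 dz 0.21
th -2.072 dy -0.54 dz 0.26
th -2.172 dy -0.51 dz 0.31
th -2.272 dy -0.48 dz 0.37
th -2.372 dy -0.44 dz 0.41
th -2.472 dy -0.39 dz 0.45
th -2.572 dy -0.35 dz 0.49
th -2.672 dy -0.30 dz 0.52
th -2.772 dy -0.24 dz 0.55
th -2.872 dy -0.19 dz 0.57
th -2.972 dy -0.13 dz 0.58
th -3.072 dy -0.07 dz 0.60
```

Call:
step_arm([
  {"grip": -1, "dx": 0, "dy": -0.6, "dz": 0.0, "twist": 0},
  {"grip": -1, "dx": 0, "dy": -0.59, "dz": 0.06, "twist": 0},
  {"grip": -1, "dx": 0, "dy": -0.58, "dz": 0.15, "twist": 0},
  {"grip": -1, "dx": 0, "dy": -0.57, "dz": 0.21, "twist": 0},
  {"grip": -1, "dx": 0, "dy": -0.54, "dz": 0.26, "twist": 0},
  {"grip": -1, "dx": 0, "dy": 0, "dz": 0, "twist": 0},
  {"grip": -1, "dx": 0, "dy": 0, "dz": 0, "twist": 0},
  {"grip": -1, "dx": 0, "dy": 0, "dz": 0, "twist": 0},
])

```text
time: 12.53
eef_pos: [0.5038, -0.0561, 0.2296]
tcp_rot: [0.0, 0.997, 0.077, 0.001]
force: [-4.8, 0.3, 12.2]
width: 0.021
```

```bash
python3 meas.py
```

```text
t 12.53 ys 28.4 z 53.6 th -2.058 r 60.6 Ft 4.82 Fr(out) 11.24 fx -4.74 fy 1.01 fz 12.19 w 0.0210 M [ 0.09  0.96 -0.03]
```

Call:
step_arm([
  {"grip": -1, "dx": 0, "dy": -0.51, "dz": 0.31, "twist": 0},
  {"grip": -1, "dx": 0, "dy": -0.48, "dz": 0.37, "twist": 0},
  {"grip": -1, "dx": 0, "dy": -0.44, "dz": 0.41, "twist": 0},
  {"grip": -1, "dx": 0, "dy": -0.39, "dz": 0.45, "twist": 0},
  {"grip": -1, "dx": 0, "dy": -0.35, "dz": 0.49, "twist": 0},
  {"grip": -1, "dx": 0, "dy": 0, "dz": 0, "twist": 0},
  {"grip": -1, "dx": 0, "dy": 0, "dz": 0, "twist": 0},
  {"grip": -1, "dx": 0, "dy": 0, "dz": 0, "twist": 0},
])

```text
time: 13.2
eef_pos: [0.5002, -0.0333, 0.2088]
tcp_rot: [-0.001, 0.997, 0.077, 0.0]
force: [-5.3, 11.3, 10.0]
width: 0.0207
```

```bash
python3 meas.py
```

```text
t 13.20 ys 51.5 z 32.8 th -2.575 r 61.0 Ft 2.00 Fr(out) 15.50 fx -3.51 fy 12.00 fz 10.01 w 0.0207 M [ 1.97  1.01 -0.03]
```

Call:
step_arm([
  {"grip": -1, "dx": 0.0, "dy": -0.12, "dz": -0.07, "twist": 0},
  {"grip": -1, "dx": 0, "dy": 0, "dz": 0, "twist": 0},
  {"grip": -1, "dx": 0, "dy": 0, "dz": 0, "twist": 0},
])

```text
time: 13.45
eef_pos: [0.5002, -0.0332, 0.2088]
tcp_rot: [-0.0, 0.997, 0.077, -0.0]
force: [-1.8, 3.5, 3.5]
width: 0.0209
```

```bash
python3 meas.py
```

```text
t 13.45 ys 51.6 z 32.8 th -2.575 r 61.1 Ft 0.90 Fr(out) 5.05 fx -1.29 fy 3.78 fz 3.47 w 0.0209 M [ 0.66  0.43 -0.01]
```

Call:
step_arm([
  {"grip": -1, "dx": 0, "dy": -0.36, "dz": 0.5, "twist": 0},
  {"grip": -1, "dx": 0, "dy": -0.25, "dz": 0.54, "twist": 0},
  {"grip": -1, "dx": 0, "dy": -0.19, "dz": 0.57, "twist": 0},
  {"grip": -1, "dx": 0, "dy": -0.13, "dz": 0.58, "twist": 0},
  {"grip": -1, "dx": 0, "dy": -0.07, "dz": 0.6, "twist": 0},
  {"grip": -1, "dx": 0, "dy": 0, "dz": 0, "twist": 0},
  {"grip": -1, "dx": 0, "dy": 0, "dz": 0, "twist": 0},
  {"grip": -1, "dx": 0, "dy": 0, "dz": 0, "twist": 0},
])

```text
time: 14.12
eef_pos: [0.4987, -0.0237, 0.1804]
tcp_rot: [0.0, 0.997, 0.077, -0.0]
force: [2.7, -2.1, -7.5]
width: 0.021
```

```bash
python3 meas.py;python3 arc.py -3.072 -3.572 5; python3 arc.py -3.572 -4.072 5;python3 arc.py -4.072 -4.572 5; python3 arc.py -4.572 -5.072 5
```

```text
t 14.12 ys 61.2 z 4.4 th -3.070 r 61.4 Ft -7.29 Fr(out) -3.06 fx 2.39 fy -2.53 fz -7.49 w 0.0210 M [-0.27 -0.42 -0.02]
th -3.172 dy -0.01 dz 0.60
th -3.272 dy 0.05 dz 0.60
th -3.372 dy 0.10 dz 0.59
th -3.472 dy 0.17 dz 0.57
th -3.572 dy 0.22 dz 0.56
th -3.672 dy 0.28 dz 0.53
th -3.772 dy 0.33 dz 0.50
th -3.872 dy 0.37 dz 0.47
th -3.972 dy 0.43 dz 0.43
th -4.072 dy 0.46 dz 0.38
th -4.172 dy 0.50 dz 0.33
th -4.272 dy 0.53 dz 0.29
th -4.372 dy 0.55 dz 0.22
th -4.472 dy 0.58 dz 0.18
th -4.572 dy 0.59 dz 0.11
th -4.672 dy 0.60 dz 0.05
th -4.772 dy 0.60 dz 0.00
th -4.872 dy 0.59 dz -0.07
th -4.972 dy 0.59 dz -0.12
th -5.072 dy 0.57 dz -0.18
```

Call:
step_arm([
  {"grip": -1, "dx": 0, "dy": 0, "dz": 0, "twist": 0},
  {"grip": -1, "dx": 0, "dy": 0, "dz": 0, "twist": 0},
  {"grip": -1, "dx": 0, "dy": 0, "dz": 0, "twist": 0},
  {"grip": -1, "dx": 0, "dy": 0, "dz": 0, "twist": 0},
])

```text
time: 14.45
eef_pos: [0.4987, -0.0237, 0.1807]
tcp_rot: [0.0, 0.997, 0.077, -0.0]
force: [1.7, -3.4, -7.2]
width: 0.0208
```

```bash
python3 meas.py
```

```text
t 14.45 ys 61.2 z 4.7 th -3.065 r 61.4 Ft -6.95 Fr(out) -4.13 fx 1.19 fy -3.59 fz -7.25 w 0.0208 M [-0.66 -0.39  0.04]
```

Call:
step_arm([
  {"grip": -1, "dx": 0, "dy": 0.03, "dz": 0.6, "twist": 0},
  {"grip": -1, "dx": 0, "dy": 0.05, "dz": 0.6, "twist": 0},
  {"grip": -1, "dx": 0, "dy": 0.1, "dz": 0.59, "twist": 0},
  {"grip": -1, "dx": 0, "dy": 0.17, "dz": 0.57, "twist": 0},
  {"grip": -1, "dx": 0, "dy": 0.22, "dz": 0.56, "twist": 0},
  {"grip": -1, "dx": 0, "dy": 0, "dz": 0, "twist": 0},
  {"grip": -1, "dx": 0, "dy": 0, "dz": 0, "twist": 0},
  {"grip": -1, "dx": 0, "dy": 0, "dz": 0, "twist": 0},
])

```text
time: 15.12
eef_pos: [0.4995, -0.029, 0.1513]
tcp_rot: [-0.0, 0.997, 0.077, -0.0]
force: [2.6, 1.0, -9.9]
width: 0.0208
```

```bash
python3 meas.py
```

```text
t 15.12 ys 55.9 z -24.7 th 2.725 r 61.1 Ft -8.83 Fr(out) 4.56 fx 2.76 fy 0.59 fz -9.92 w 0.0208 M [ 0.14 -0.5  -0.06]
```

Call:
step_arm([
  {"grip": -1, "dx": 0, "dy": 0.28, "dz": 0.53, "twist": 0},
  {"grip": -1, "dx": 0, "dy": 0.33, "dz": 0.5, "twist": 0},
  {"grip": -1, "dx": 0, "dy": 0.37, "dz": 0.47, "twist": 0},
  {"grip": -1, "dx": 0, "dy": 0.43, "dz": 0.43, "twist": 0},
  {"grip": -1, "dx": 0, "dy": 0.46, "dz": 0.38, "twist": 0},
  {"grip": -1, "dx": 0, "dy": 0, "dz": 0, "twist": 0},
  {"grip": -1, "dx": 0, "dy": 0, "dz": 0, "twist": 0},
  {"grip": -1, "dx": 0, "dy": 0, "dz": 0, "twist": 0},
])

```text
time: 15.78
eef_pos: [0.5024, -0.0477, 0.128]
tcp_rot: [0.0, 0.997, 0.077, -0.0]
force: [6.0, -1.6, -16.7]
width: 0.0208
```

```bash
python3 meas.py; python3 - <<'E'
from h import *
w=capture("wrist");a=capture("scene")
A=cv2.resize(a["pixels"][130:300,150:320,::-1],(384,384))
cv2.imwrite("pics/p7.png",np.hstack([cv2.resize(w["pixels"][:,:,::-1],(416,384)),A]))
E
```

```text
t 15.78 ys 36.9 z -48.0 th 2.226 r 60.5 Ft -12.19 Fr(out) 11.72 fx 5.65 fy -2.52 fz -16.72 w 0.0208 M [-0.28 -0.92 -0.01]
```

View pics/p7.png

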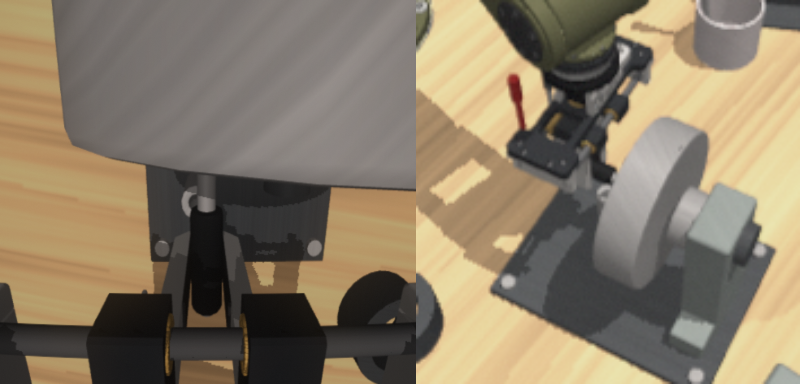

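Call:
step_arm([
  {"grip": -1, "dx": 0, "dy": -0.09, "dz": 0.12, "twist": 0},
  {"grip": -1, "dx": 0, "dy": 0, "dz": 0, "twist": 0},
  {"grip": -1, "dx": 0, "dy": 0, "dz": 0, "twist": 0},
  {"grip": -1, "dx": 0, "dy": 0, "dz": 0, "twist": 0},
])

```text
time: 16.22
eef_pos: [0.5024, -0.0476, 0.1279]
tcp_rot: [0.001, 0.997, 0.077, 0.0]
force: [0.2, -7.2, -4.0]
width: 0.0205
```

```bash
python3 meas.py; python3 - <<'E'
import numpy as np
from scipy.optimize import least_squares
P=np.array([(-38.6,44.9),(-23.8,54.6),(-1,60),(28.4,53.6),(51.5,32.8),(61.2,4.5),(55.9,-24.7),(36.9,-48)])
r=least_squares(lambda p:np.hypot(P[:,0]-p[0],P[:,1]-p[1])-60,[0,0]);print(r.x,r.fun)
r=least_squares(lambda p:np.hypot(P[:,0]-p[0],P[:,1]-p[1])-p[2],[0,0,60]);print(r.x,r.fun)
E
```

```text
t 16.22 ys 37.0 z -48.1 th 2.226 r 60.7 Ft -8.13 Fr(out) -1.19 fx -0.89 fy -7.17 fz -4.02 w 0.0205 M [-1.37 -0.07 -0.03]
[1.2603088  0.09508204] [-0.03063373 -0.00995783 -0.05245466 -0.00550788 -0.05303819  0.10133013
  0.00243285 -0.13912375]
[ 1.3174093   0.14889167 59.93774333] [ 0.02942487  0.02730856 -0.04178725 -0.01706492 -0.06799066  0.10271646
  0.03497233 -0.0675794 ]
```

```bash
cat > meas.py <<'E'
from h import *
import sys
a=np.deg2rad(8.82); L=[]
n=int(sys.argv[1]) if len(sys.argv)>1 else 5
for i in range(n):
    if i: capture("wrist")
    s=read_state(); p=s["eef_pos"]
    d=p[:2]-np.array([.5153,-.0375])
    ys=.045-d[0]*np.sin(a)+d[1]*np.cos(a)-.00126; z=p[2]-.1761
    f=s["force"]; fy=-f[0]*np.sin(a)+f[1]*np.cos(a); fx=f[0]*np.cos(a)+f[1]*np.sin(a)
    th=np.arctan2(-z,-ys); r=np.hypot(ys,z)
    th=th-2*np.pi if th>-.9+0 else th
    L.append([ys*1e3,z*1e3,th,r*1e3,fy*np.sin(th)-f[2]*np.cos(th),-fy*np.cos(th)-f[2]*np.sin(th),fx,fy,f[2]])
L=np.array(L);m=L.mean(0);sd=L.std(0)
print(f"t {s['time']:.2f} ys {m[0]:.1f} z {m[1]:.1f} th {m[2]:.3f} r {m[3]:.1f} Ft {m[4]:.2f}+-{sd[4]:.2f} Fr(out) {m[5]:.2f} fx {m[6]:.2f} fy {m[7]:.2f} fz {m[8]:.2f} w {s['width']:.4f}")
print("Ft series",L[:,4].round(1))
open("log2.txt","a").write(f"{s['time']:.2f} {m[2]:.4f} {m[4]:.3f} {m[5]:.3f}\n")
E
python3 meas.py
```

```text
t 16.42 ys 35.8 z -48.2 th -4.075 r 60.0 Ft -8.72+-0.50 Fr(out) -1.56 fx -1.05 fy -7.94 fz -3.94 w 0.0209
Ft series [-8.2 -8.1 -9.4 -8.8 -9.1]
```

Call:
step_arm([
  {"grip": -1, "dx": 0, "dy": 0.5, "dz": 0.35, "twist": 0},
  {"grip": -1, "dx": 0, "dy": 0.53, "dz": 0.29, "twist": 0},
  {"grip": -1, "dx": 0, "dy": 0.55, "dz": 0.24, "twist": 0},
  {"grip": -1, "dx": 0, "dy": 0.58, "dz": 0.18, "twist": 0},
  {"grip": -1, "dx": 0, "dy": 0.59, "dz": 0.11, "twist": 0},
  {"grip": -1, "dx": 0, "dy": 0, "dz": 0, "twist": 0},
  {"grip": -1, "dx": 0, "dy": 0, "dz": 0, "twist": 0},
  {"grip": -1, "dx": 0, "dy": 0, "dz": 0, "twist": 0},
])

```text
time: 17.08
eef_pos: [0.5068, -0.0753, 0.1166]
tcp_rot: [0.001, 0.997, 0.077, 0.0]
force: [-2.4, -10.4, 2.7]
width: 0.0207
```

```bash
python3 meas.py; python3 arc.py -5.072 -5.572 5;python3 arc.py -5.572 -6.072 5
```

```text
t 17.28 ys 7.7 z -59.5 th -4.584 r 60.0 Ft -9.68+-0.38 Fr(out) -4.36 fx -4.25 fy -10.16 fz 3.09 w 0.0212
Ft series [ -9.5 -10.4  -9.6  -9.5  -9.4]
th -5.172 dy 0.55 dz -0.24
th -5.272 dy 0.52 dz -0.29
th -5.372 dy 0.50 dz -0.34
th -5.472 dy 0.45 dz -0.40
th -5.572 dy 0.41 dz -0.43
th -5.672 dy 0.37 dz -0.47
th -5.772 dy 0.32 dz -0.51
th -5.872 dy 0.26 dz -0.54
th -5.972 dy 0.22 dz -0.56
th -6.072 dy 0.15 dz -0.58
```

Call:
step_arm([
  {"grip": -1, "dx": 0, "dy": 0, "dz": 0, "twist": 0},
  {"grip": -1, "dx": 0, "dy": 0, "dz": 0, "twist": 0},
  {"grip": -1, "dx": 0, "dy": 0, "dz": 0, "twist": 0},
  {"grip": -1, "dx": 0, "dy": 0, "dz": 0, "twist": 0},
  {"grip": -1, "dx": 0, "dy": 0, "dz": 0, "twist": 0},
  {"grip": -1, "dx": 0, "dy": 0, "dz": 0, "twist": 0},
])

```text
time: 17.78
eef_pos: [0.5068, -0.0753, 0.1166]
tcp_rot: [0.001, 0.997, 0.077, 0.001]
force: [-3.6, -10.4, 3.2]
width: 0.021
```

```bash
python3 meas.py 3
```

```text
t 17.88 ys 7.7 z -59.5 th -4.584 r 60.0 Ft -9.73+-0.35 Fr(out) -4.11 fx -4.61 fy -10.18 fz 2.83 w 0.0207
Ft series [ -9.3 -10.1  -9.8]
```

Call:
step_arm([
  {"grip": -1, "dx": 0, "dy": 0.1, "dz": 0.02, "twist": 0},
  {"grip": -1, "dx": 0, "dy": 0, "dz": 0, "twist": 0},
  {"grip": -1, "dx": 0, "dy": 0, "dz": 0, "twist": 0},
  {"grip": -1, "dx": 0, "dy": 0, "dz": 0, "twist": 0},
])

```text
time: 18.22
eef_pos: [0.5069, -0.0755, 0.1165]
tcp_rot: [0.001, 0.997, 0.077, 0.0]
force: [-3.9, -4.7, 5.8]
width: 0.0208
```

```bash
python3 meas.py 3
```

```text
t 18.32 ys 7.5 z -59.6 th -4.588 r 60.0 Ft -3.50+-0.36 Fr(out) -6.52 fx -5.16 fy -4.28 fz 6.03 w 0.0210
Ft series [-3.3 -3.2 -4. ]
```

Call:
step_arm([
  {"grip": -1, "dx": 0, "dy": 0.1, "dz": 0.02, "twist": 0},
  {"grip": -1, "dx": 0, "dy": 0, "dz": 0, "twist": 0},
  {"grip": -1, "dx": 0, "dy": 0, "dz": 0, "twist": 0},
  {"grip": -1, "dx": 0, "dy": 0, "dz": 0, "twist": 0},
])

```text
time: 18.65
eef_pos: [0.507, -0.0763, 0.1164]
tcp_rot: [0.0, 0.997, 0.077, 0.0]
force: [-4.8, -2.2, 7.8]
width: 0.0212
```

```bash
python3 meas.py 3
```

```text
t 18.75 ys 6.7 z -59.7 th -4.600 r 60.0 Ft -0.35+-0.18 Fr(out) -7.91 fx -5.30 fy -1.24 fz 7.83 w 0.0210
Ft series [-0.6 -0.4 -0.1]
```

```bash
cat > nxt.py <<'E'
# python3 nxt.py target n : measured now, rows to command arc to target angle; also prints Ft now
from h import *
import sys
a=np.deg2rad(8.82); s=read_state(); p=s["eef_pos"]
d=p[:2]-np.array([.5153,-.0375])
ys=(.045-d[0]*np.sin(a)+d[1]*np.cos(a)-.00126)*1e3; z=(p[2]-.1761)*1e3
f=s["force"]; fy=-f[0]*np.sin(a)+f[1]*np.cos(a); fx=f[0]*np.cos(a)+f[1]*np.sin(a)
th=np.arctan2(-z,-ys); ref=float(sys.argv[1]); th+=2*np.pi*np.round((ref-th)/(2*np.pi))
ft=fy*np.sin(th)-f[2]*np.cos(th);fr=-fy*np.cos(th)-f[2]*np.sin(th)
print(f"t {s['time']:.2f} th {th:.3f} r {np.hypot(ys,z):.1f} Ft {ft:.2f} Fr {fr:.2f} fx {fx:.2f} dq {np.abs(s['dq']).max():.3f}")
open("log3.txt","a").write(f"{s['time']:.2f} {th:.4f} {ft:.3f} {fr:.3f}\n")
if len(sys.argv)>2:
    n=int(sys.argv[2]); k=8.
    cy,cz=ys-fy/k,z-f[2]/k
    T=np.linspace(np.arctan2(-cz,-cy)+2*np.pi*np.round((th-np.arctan2(-cz,-cy))/(2*np.pi)),ref,n+1)[1:]
    for t in T:
        ty,tz=-60*np.cos(t),-60*np.sin(t)
        dy=np.round(-(ty-cy)/10,2);dz=np.round(-(tz-cz)/10,2); cy-=dy*10;cz-=dz*10
        print(f"{t:.3f}: dy {dy:.2f} dz {dz:.2f}")
E
python3 nxt.py -5.1 8
```

```text
t 18.75 th -4.601 r 60.0 Ft -0.11 Fr -7.74 fx -5.71 dq 0.002
-4.663: dy 0.38 dz -0.07
-4.725: dy 0.38 dz 0.01
-4.788: dy 0.37 dz -0.02
-4.850: dy 0.38 dz -0.04
-4.913: dy 0.37 dz -0.06
-4.975: dy 0.36 dz -0.09
-5.038: dy 0.36 dz -0.11
-5.100: dy 0.35 dz -0.13
```

Call:
step_arm([
  {"grip": -1, "dx": 0, "dy": 0.38, "dz": -0.07, "twist": 0},
  {"grip": -1, "dx": 0, "dy": 0.38, "dz": 0.01, "twist": 0},
  {"grip": -1, "dx": 0, "dy": 0.37, "dz": -0.02, "twist": 0},
  {"grip": -1, "dx": 0, "dy": 0.38, "dz": -0.04, "twist": 0},
])

```text
time: 19.08
eef_pos: [0.5093, -0.0912, 0.1167]
tcp_rot: [0.0, 0.997, 0.077, 0.0]
force: [-4.4, 3.3, 4.0]
width: 0.021
```

```bash
python3 nxt.py -4.8
```

```text
t 19.08 th -4.853 r 60.0 Ft 3.32 Fr -4.54 fx -3.81 dq 0.083
```

Call:
step_arm([
  {"grip": -1, "dx": 0, "dy": 0.37, "dz": -0.06, "twist": 0},
  {"grip": -1, "dx": 0, "dy": 0.36, "dz": -0.09, "twist": 0},
  {"grip": -1, "dx": 0, "dy": 0.36, "dz": -0.11, "twist": 0},
  {"grip": -1, "dx": 0, "dy": 0.35, "dz": -0.13, "twist": 0},
])

```text
time: 19.42
eef_pos: [0.5115, -0.1053, 0.1206]
tcp_rot: [-0.0, 0.997, 0.077, 0.0]
force: [-2.6, 5.1, 5.7]
width: 0.0211
```

```bash
python3 nxt.py -5.6 8
```

```text
t 19.42 th -5.101 r 60.0 Ft 2.88 Fr -7.33 fx -1.79 dq 0.073
-5.168: dy 0.30 dz -0.24
-5.230: dy 0.33 dz -0.17
-5.292: dy 0.31 dz -0.19
-5.353: dy 0.31 dz -0.21
-5.415: dy 0.29 dz -0.23
-5.477: dy 0.27 dz -0.25
-5.538: dy 0.26 dz -0.27
-5.600: dy 0.24 dz -0.27
```

Call:
step_arm([
  {"grip": -1, "dx": 0, "dy": 0.3, "dz": -0.24, "twist": 0},
  {"grip": -1, "dx": 0, "dy": 0.33, "dz": -0.17, "twist": 0},
  {"grip": -1, "dx": 0, "dy": 0.31, "dz": -0.19, "twist": 0},
  {"grip": -1, "dx": 0, "dy": 0.31, "dz": -0.21, "twist": 0},
])

```text
time: 19.75
eef_pos: [0.5134, -0.118, 0.128]
tcp_rot: [0.0, 0.997, 0.077, -0.0]
force: [4.5, -2.1, -10.0]
width: 0.0209
```

```bash
python3 nxt.py -5.3
```

```text
t 19.75 th -5.348 r 59.8 Ft 3.69 Fr 9.74 fx 4.14 dq 0.065
```

Call:
step_arm([
  {"grip": -1, "dx": 0, "dy": 0.29, "dz": -0.23, "twist": 0},
  {"grip": -1, "dx": 0, "dy": 0.27, "dz": -0.25, "twist": 0},
  {"grip": -1, "dx": 0, "dy": 0.26, "dz": -0.27, "twist": 0},
  {"grip": -1, "dx": 0, "dy": 0.24, "dz": -0.27, "twist": 0},
])

```text
time: 20.08
eef_pos: [0.515, -0.1288, 0.1384]
tcp_rot: [0.001, 0.997, 0.077, 0.0]
force: [4.4, -4.7, -9.4]
width: 0.0208
```

```bash
python3 nxt.py -6.1 8
```

```text
t 20.08 th -5.601 r 59.8 Ft 3.96 Fr 10.05 fx 3.63 dq 0.078
-5.671: dy 0.33 dz -0.20
-5.732: dy 0.21 dz -0.31
-5.793: dy 0.18 dz -0.32
-5.855: dy 0.16 dz -0.33
-5.916: dy 0.14 dz -0.34
-5.977: dy 0.13 dz -0.35
-6.039: dy 0.10 dz -0.35
-6.100: dy 0.07 dz -0.36
```

Call:
step_arm([
  {"grip": -1, "dx": 0, "dy": 0.29, "dz": -0.23, "twist": 0},
  {"grip": -1, "dx": 0, "dy": 0.21, "dz": -0.31, "twist": 0},
  {"grip": -1, "dx": 0, "dy": 0.18, "dz": -0.32, "twist": 0},
  {"grip": -1, "dx": 0, "dy": 0.16, "dz": -0.33, "twist": 0},
])

```text
time: 20.42
eef_pos: [0.5163, -0.1365, 0.1507]
tcp_rot: [0.0, 0.997, 0.077, 0.0]
force: [3.5, -1.9, -6.2]
width: 0.0208
```

```bash
python3 nxt.py -5.8
```

```text
t 20.42 th -5.846 r 59.9 Ft 4.61 Fr 4.81 fx 3.18 dq 0.090
```

Call:
step_arm([
  {"grip": -1, "dx": 0, "dy": 0.14, "dz": -0.34, "twist": 0},
  {"grip": -1, "dx": 0, "dy": 0.13, "dz": -0.35, "twist": 0},
  {"grip": -1, "dx": 0, "dy": 0.1, "dz": -0.35, "twist": 0},
  {"grip": -1, "dx": 0, "dy": 0.07, "dz": -0.36, "twist": 0},
])

```text
time: 20.75
eef_pos: [0.517, -0.141, 0.1648]
tcp_rot: [0.0, 0.997, 0.077, 0.0]
force: [4.4, -5.4, -7.6]
width: 0.0213
```

```bash
python3 nxt.py -6.6 8
```

```text
t 20.75 th -6.094 r 59.8 Ft 6.30 Fr 7.37 fx 3.56 dq 0.095
-6.169: dy 0.16 dz -0.35
-6.230: dy 0.03 dz -0.36
-6.292: dy 0.01 dz -0.37
-6.354: dy -0.02 dz -0.37
-6.415: dy -0.03 dz -0.37
-6.477: dy -0.06 dz -0.37
-6.538: dy -0.09 dz -0.36
-6.600: dy -0.10 dz -0.35
```

Call:
step_arm([
  {"grip": -1, "dx": 0, "dy": 0.12, "dz": -0.35, "twist": 0},
  {"grip": -1, "dx": 0, "dy": 0.03, "dz": -0.36, "twist": 0},
  {"grip": -1, "dx": 0, "dy": 0.01, "dz": -0.37, "twist": 0},
  {"grip": -1, "dx": 0, "dy": -0.02, "dz": -0.37, "twist": 0},
])

```text
time: 21.08
eef_pos: [0.5171, -0.142, 0.1793]
tcp_rot: [0.0, 0.997, 0.077, 0.0]
force: [3.6, -2.2, -7.6]
width: 0.021
```

```bash
python3 nxt.py -6.3
```

```text
t 21.08 th -6.337 r 59.9 Ft 7.71 Fr 2.36 fx 3.24 dq 0.093
```

Call:
step_arm([
  {"grip": -1, "dx": 0, "dy": -0.03, "dz": -0.37, "twist": 0},
  {"grip": -1, "dx": 0, "dy": -0.06, "dz": -0.37, "twist": 0},
  {"grip": -1, "dx": 0, "dy": -0.09, "dz": -0.36, "twist": 0},
  {"grip": -1, "dx": 0, "dy": -0.1, "dz": -0.35, "twist": 0},
])

```text
time: 21.42
eef_pos: [0.5167, -0.1394, 0.1939]
tcp_rot: [0.0, 0.997, 0.077, 0.0]
force: [4.4, -5.0, -6.8]
width: 0.0213
```

```bash
python3 nxt.py -7.1 8
```

```text
t 21.42 th -6.585 r 59.9 Ft 8.13 Fr 3.38 fx 3.55 dq 0.087
-6.664: dy -0.08 dz -0.37
-6.726: dy -0.15 dz -0.34
-6.789: dy -0.17 dz -0.33
-6.851: dy -0.19 dz -0.32
-6.913: dy -0.21 dz -0.31
-6.975: dy -0.23 dz -0.30
-7.038: dy -0.25 dz -0.28
-7.100: dy -0.26 dz -0.26
```

Call:
step_arm([
  {"grip": -1, "dx": 0, "dy": -0.1, "dz": -0.36, "twist": 0},
  {"grip": -1, "dx": 0, "dy": -0.15, "dz": -0.34, "twist": 0},
  {"grip": -1, "dx": 0, "dy": -0.17, "dz": -0.33, "twist": 0},
  {"grip": -1, "dx": 0, "dy": -0.19, "dz": -0.32, "twist": 0},
])

```text
time: 21.75
eef_pos: [0.5158, -0.1334, 0.2074]
tcp_rot: [0.001, 0.997, 0.077, 0.0]
force: [4.0, -6.4, -7.6]
width: 0.0207
```

```bash
python3 nxt.py -6.8
```

```text
t 21.75 th -6.832 r 59.9 Ft 10.10 Fr 1.96 fx 2.97 dq 0.075
```

Call:
step_arm([
  {"grip": -1, "dx": 0, "dy": -0.21, "dz": -0.31, "twist": 0},
  {"grip": -1, "dx": 0, "dy": -0.23, "dz": -0.3, "twist": 0},
  {"grip": -1, "dx": 0, "dy": -0.25, "dz": -0.28, "twist": 0},
  {"grip": -1, "dx": 0, "dy": -0.26, "dz": -0.26, "twist": 0},
])

```text
time: 22.08
eef_pos: [0.5143, -0.1243, 0.219]
tcp_rot: [0.001, 0.997, 0.077, 0.0]
force: [4.9, -8.1, -5.8]
width: 0.0204
```

```bash
python3 nxt.py -7.6 8
```

```text
t 22.08 th -7.080 r 60.0 Ft 10.29 Fr 1.97 fx 3.56 dq 0.059
-7.164: dy -0.26 dz -0.27
-7.226: dy -0.30 dz -0.23
-7.288: dy -0.31 dz -0.21
-7.351: dy -0.32 dz -0.19
-7.413: dy -0.33 dz -0.17
-7.475: dy -0.34 dz -0.14
-7.538: dy -0.36 dz -0.13
-7.600: dy -0.36 dz -0.11
```

Call:
step_arm([
  {"grip": -1, "dx": 0, "dy": -0.26, "dz": -0.27, "twist": 0},
  {"grip": -1, "dx": 0, "dy": -0.3, "dz": -0.23, "twist": 0},
  {"grip": -1, "dx": 0, "dy": -0.31, "dz": -0.21, "twist": 0},
  {"grip": -1, "dx": 0, "dy": -0.32, "dz": -0.19, "twist": 0},
])

```text
time: 22.42
eef_pos: [0.5125, -0.1127, 0.228]
tcp_rot: [0.001, 0.997, 0.077, 0.0]
force: [4.4, -9.3, -6.8]
width: 0.0211
```

```bash
python3 nxt.py -7.3
```

```text
t 22.42 th -7.328 r 60.0 Ft 11.98 Fr -0.92 fx 2.89 dq 0.068
```

Call:
step_arm([
  {"grip": -1, "dx": 0, "dy": -0.33, "dz": -0.17, "twist": 0},
  {"grip": -1, "dx": 0, "dy": -0.34, "dz": -0.14, "twist": 0},
  {"grip": -1, "dx": 0, "dy": -0.36, "dz": -0.13, "twist": 0},
  {"grip": -1, "dx": 0, "dy": -0.36, "dz": -0.11, "twist": 0},
])

```text
time: 22.75
eef_pos: [0.5104, -0.0993, 0.2338]
tcp_rot: [0.001, 0.997, 0.077, 0.001]
force: [3.1, -11.3, -4.4]
width: 0.021
```

```bash
python3 nxt.py -8.1 8; python3 - <<'E'
import numpy as np
from scipy.optimize import least_squares
L=np.loadtxt("log3.txt");L=L[1:]
A=np.c_[np.cos(L[:,1]),-np.sin(L[:,1]),np.ones(len(L))]
c,*_=np.linalg.lstsq(A,L[:,2],rcond=None);print(c,"A",np.hypot(c[0],c[1]),"delta",np.arctan2(c[1],c[0]),"th*",np.pi/2-np.arctan2(c[1],c[0])-2*np.pi,(L[:,2]-A@c).round(2))
E
```

```text
t 22.75 th -7.574 r 60.0 Ft 12.40 Fr -1.06 fx 1.33 dq 0.076
-7.663: dy -0.37 dz -0.07
-7.725: dy -0.37 dz -0.06
-7.788: dy -0.37 dz -0.03
-7.850: dy -0.38 dz -0.02
-7.913: dy -0.37 dz 0.01
-7.975: dy -0.38 dz 0.04
-8.038: dy -0.37 dz 0.05
-8.100: dy -0.36 dz 0.08
[-1.10791187  4.88608191  8.0816584 ] A 5.010116280632929 delta 1.7937744158131916 th* -6.5061633961978815 [ 0.23 -0.26  0.2  -0.19 -0.4   0.23  0.47 -0.34  0.42 -0.51  0.23 -0.07]
```

```bash
python3 nxt.py -7.08 8
```

```text
t 22.75 th -7.574 r 60.0 Ft 12.40 Fr -1.06 fx 1.33 dq 0.076
-7.535: dy 0.37 dz 0.13
-7.470: dy 0.37 dz 0.13
-7.405: dy 0.35 dz 0.16
-7.340: dy 0.35 dz 0.18
-7.275: dy 0.33 dz 0.20
-7.210: dy 0.32 dz 0.22
-7.145: dy 0.30 dz 0.25
-7.080: dy 0.29 dz 0.26
```

Call:
step_arm([
  {"grip": -1, "dx": 0, "dy": 0.37, "dz": 0.13, "twist": 0},
  {"grip": -1, "dx": 0, "dy": 0.37, "dz": 0.13, "twist": 0},
  {"grip": -1, "dx": 0, "dy": 0.35, "dz": 0.16, "twist": 0},
  {"grip": -1, "dx": 0, "dy": 0.35, "dz": 0.18, "twist": 0},
])

```text
time: 23.08
eef_pos: [0.5126, -0.1126, 0.228]
tcp_rot: [0.0, 0.997, 0.077, 0.0]
force: [-1.5, 1.6, 4.6]
width: 0.0205
```

```bash
mv log3.txt logneg.txt; python3 nxt.py -7.3
```

```text
t 23.08 th -7.328 r 59.9 Ft -3.87 Fr 3.04 fx -1.27 dq 0.072
```

Call:
step_arm([
  {"grip": -1, "dx": 0, "dy": 0.33, "dz": 0.2, "twist": 0},
  {"grip": -1, "dx": 0, "dy": 0.32, "dz": 0.22, "twist": 0},
  {"grip": -1, "dx": 0, "dy": 0.3, "dz": 0.25, "twist": 0},
  {"grip": -1, "dx": 0, "dy": 0.29, "dz": 0.26, "twist": 0},
])

```text
time: 23.42
eef_pos: [0.5145, -0.125, 0.2183]
tcp_rot: [0.0, 0.997, 0.077, 0.0]
force: [-1.6, 2.0, 4.6]
width: 0.0211
```

```bash
python3 nxt.py -6.58 8
```

```text
t 23.42 th -7.065 r 60.0 Ft -4.85 Fr 1.66 fx -1.23 dq 0.061
-6.995: dy 0.26 dz 0.25
-6.936: dy 0.22 dz 0.27
-6.877: dy 0.21 dz 0.29
-6.817: dy 0.19 dz 0.30
-6.758: dy 0.17 dz 0.31
-6.699: dy 0.16 dz 0.32
-6.639: dy 0.13 dz 0.33
-6.580: dy 0.11 dz 0.34
```

Call:
step_arm([
  {"grip": -1, "dx": 0, "dy": 0.26, "dz": 0.25, "twist": 0},
  {"grip": -1, "dx": 0, "dy": 0.22, "dz": 0.27, "twist": 0},
  {"grip": -1, "dx": 0, "dy": 0.21, "dz": 0.29, "twist": 0},
  {"grip": -1, "dx": 0, "dy": 0.19, "dz": 0.3, "twist": 0},
])

```text
time: 23.75
eef_pos: [0.5159, -0.1337, 0.2069]
tcp_rot: [0.0, 0.997, 0.077, 0.0]
force: [-1.4, 0.6, 6.8]
width: 0.0209
```

```bash
python3 nxt.py -6.8
```

```text
t 23.75 th -6.823 r 59.9 Ft -6.19 Fr 2.82 fx -1.26 dq 0.072
```

Call:
step_arm([
  {"grip": -1, "dx": 0, "dy": 0.17, "dz": 0.31, "twist": 0},
  {"grip": -1, "dx": 0, "dy": 0.16, "dz": 0.32, "twist": 0},
  {"grip": -1, "dx": 0, "dy": 0.13, "dz": 0.33, "twist": 0},
  {"grip": -1, "dx": 0, "dy": 0.11, "dz": 0.34, "twist": 0},
])

```text
time: 24.08
eef_pos: [0.5168, -0.1394, 0.194]
tcp_rot: [0.0, 0.997, 0.077, 0.0]
force: [-1.0, -0.7, 7.5]
width: 0.0205
```

```bash
python3 nxt.py -6.08 8
```

```text
t 24.08 th -6.586 r 59.9 Ft -7.03 Fr 2.75 fx -1.08 dq 0.082
-6.510: dy 0.14 dz 0.34
-6.449: dy 0.07 dz 0.37
-6.387: dy 0.05 dz 0.36
-6.326: dy 0.02 dz 0.37
-6.264: dy 0.01 dz 0.37
-6.203: dy -0.02 dz 0.37
-6.141: dy -0.04 dz 0.36
-6.080: dy -0.06 dz 0.37
```

Call:
step_arm([
  {"grip": -1, "dx": 0, "dy": 0.14, "dz": 0.34, "twist": 0},
  {"grip": -1, "dx": 0, "dy": 0.07, "dz": 0.37, "twist": 0},
  {"grip": -1, "dx": 0, "dy": 0.05, "dz": 0.36, "twist": 0},
  {"grip": -1, "dx": 0, "dy": 0.02, "dz": 0.37, "twist": 0},
])

```text
time: 24.42
eef_pos: [0.5172, -0.142, 0.1796]
tcp_rot: [0.0, 0.997, 0.077, 0.0]
force: [-1.6, -0.0, 8.7]
width: 0.0212
```

```bash
python3 nxt.py -6.3
```

```text
t 24.42 th -6.342 r 59.9 Ft -8.66 Fr 0.30 fx -1.63 dq 0.092
```

Call:
step_arm([
  {"grip": -1, "dx": 0, "dy": 0.01, "dz": 0.37, "twist": 0},
  {"grip": -1, "dx": 0, "dy": -0.02, "dz": 0.37, "twist": 0},
  {"grip": -1, "dx": 0, "dy": -0.04, "dz": 0.36, "twist": 0},
  {"grip": -1, "dx": 0, "dy": -0.06, "dz": 0.37, "twist": 0},
])

```text
time: 24.75
eef_pos: [0.5171, -0.1411, 0.1651]
tcp_rot: [0.0, 0.997, 0.077, 0.0]
force: [-2.0, -1.4, 9.3]
width: 0.0208
```

```bash
python3 nxt.py -5.58 8
```

```text
t 24.75 th -6.098 r 59.9 Ft -9.31 Fr -0.69 fx -2.19 dq 0.095
-6.016: dy -0.09 dz 0.36
-5.954: dy -0.11 dz 0.36
-5.892: dy -0.13 dz 0.35
-5.829: dy -0.15 dz 0.34
-5.767: dy -0.18 dz 0.33
-5.705: dy -0.19 dz 0.32
-5.642: dy -0.22 dz 0.31
-5.580: dy -0.23 dz 0.29
```

Call:
step_arm([
  {"grip": -1, "dx": 0, "dy": -0.09, "dz": 0.36, "twist": 0},
  {"grip": -1, "dx": 0, "dy": -0.11, "dz": 0.36, "twist": 0},
  {"grip": -1, "dx": 0, "dy": -0.13, "dz": 0.35, "twist": 0},
  {"grip": -1, "dx": 0, "dy": -0.15, "dz": 0.34, "twist": 0},
])

```text
time: 25.08
eef_pos: [0.5164, -0.1367, 0.1511]
tcp_rot: [0.001, 0.997, 0.077, 0.001]
force: [-1.6, -2.6, 9.9]
width: 0.021
```

```bash
python3 nxt.py -5.8
```

```text
t 25.08 th -5.852 r 59.9 Ft -9.94 Fr -2.00 fx -1.94 dq 0.090
```

Call:
step_arm([
  {"grip": -1, "dx": 0, "dy": -0.18, "dz": 0.33, "twist": 0},
  {"grip": -1, "dx": 0, "dy": -0.19, "dz": 0.32, "twist": 0},
  {"grip": -1, "dx": 0, "dy": -0.22, "dz": 0.31, "twist": 0},
  {"grip": -1, "dx": 0, "dy": -0.23, "dz": 0.29, "twist": 0},
])

```text
time: 25.42
eef_pos: [0.5152, -0.129, 0.1386]
tcp_rot: [0.001, 0.997, 0.077, 0.001]
force: [-1.9, -8.9, 9.2]
width: 0.0208
```

```bash
python3 nxt.py -6.47 10; python3 - <<'E'
import numpy as np
a=np.loadtxt("logneg.txt")[1:];b=np.loadtxt("log3.txt")
L=np.r_[a,b];n=len(a)
sg=np.r_[np.ones(n),-np.ones(len(b))]
def fit(A,nm,L=L):
    c,*_=np.linalg.lstsq(A,L[:,2],rcond=None);print(nm,c.round(2),"A",np.hypot(c[0],c[1]).round(2),"th*",np.pi/2-np.arctan2(c[1],c[0])-2*np.pi,(L[:,2]-A@c).round(2))
C=np.c_[np.cos(L[:,1]),-np.sin(L[:,1])]
fit(np.c_[C,sg],"drag"); fit(np.c_[C,sg,np.ones(len(L))],"drag+bias"); 
fit(np.c_[C,sg,sg*L[:,3]],"drag+|Fr|")
E
```

```text
t 25.42 th -5.606 r 59.9 Ft -12.50 Fr 0.85 fx -3.23 dq 0.081
-5.669: dy 0.34 dz -0.41
-5.758: dy 0.29 dz -0.45
-5.847: dy 0.25 dz -0.47
-5.936: dy 0.20 dz -0.50
-6.025: dy 0.16 dz -0.51
-6.114: dy 0.11 dz -0.52
-6.203: dy 0.07 dz -0.53
-6.292: dy 0.02 dz -0.53
-6.381: dy -0.03 dz -0.53
-6.470: dy -0.08 dz -0.53
drag [-0.82  4.94  7.88] A 5.0 th* -6.447474377321471 [ 0.45 -0.12  0.27 -0.17 -0.44  0.15  0.38 -0.43  0.35 -0.55  0.24  0.01
  0.01  0.14  0.13 -0.15  0.15 -0.26  0.28  0.74 -0.89]
drag+bias [-1.    4.92  7.85  0.15] A 5.03 th* -6.484245928873439 [ 0.33 -0.19  0.24 -0.17 -0.4   0.2   0.44 -0.38  0.38 -0.54  0.22 -0.06
 -0.06  0.07  0.1  -0.16  0.16 -0.25  0.29  0.73 -0.93]
drag+|Fr| [-0.81  4.93  7.88 -0.  ] A 5.0 th* -6.4469100913351545 [ 0.43 -0.14  0.28 -0.16 -0.43  0.16  0.38 -0.43  0.35 -0.55  0.24  0.01
  0.01  0.14  0.13 -0.15  0.15 -0.26  0.28  0.74 -0.9 ]
```

Forward and backward sweeps fit the same sine: amplitude 5.0 N, drag 7.9 N, heavy side straight down at wheel ≈ -6.46 rad. Next: go there and hold.

Call:
step_arm([
  {"grip": -1, "dx": 0, "dy": 0.34, "dz": -0.41, "twist": 0},
  {"grip": -1, "dx": 0, "dy": 0.29, "dz": -0.45, "twist": 0},
  {"grip": -1, "dx": 0, "dy": 0.25, "dz": -0.47, "twist": 0},
  {"grip": -1, "dx": 0, "dy": 0.2, "dz": -0.5, "twist": 0},
  {"grip": -1, "dx": 0, "dy": 0.16, "dz": -0.51, "twist": 0},
  {"grip": -1, "dx": 0, "dy": 0.11, "dz": -0.52, "twist": 0},
  {"grip": -1, "dx": 0, "dy": 0.07, "dz": -0.53, "twist": 0},
  {"grip": -1, "dx": 0, "dy": 0.02, "dz": -0.53, "twist": 0},
])

```text
time: 26.08
eef_pos: [0.5171, -0.1421, 0.1775]
tcp_rot: [-0.0, 0.997, 0.077, -0.0]
force: [4.8, 1.0, -7.1]
width: 0.0209
```

```bash
python3 nxt.py -6.48 3
```

```text
t 26.08 th -6.306 r 59.9 Ft 7.10 Fr -0.42 fx 4.91 dq 0.137
-6.374: dy -0.02 dz -0.32
-6.427: dy -0.03 dz -0.31
-6.480: dy -0.06 dz -0.32
```

Call:
step_arm([
  {"grip": -1, "dx": 0, "dy": -0.02, "dz": -0.32, "twist": 0},
  {"grip": -1, "dx": 0, "dy": -0.03, "dz": -0.31, "twist": 0},
  {"grip": -1, "dx": 0, "dy": -0.06, "dz": -0.32, "twist": 0},
  {"grip": -1, "dx": 0, "dy": 0, "dz": 0, "twist": 0},
  {"grip": -1, "dx": 0, "dy": 0, "dz": 0, "twist": 0},
  {"grip": -1, "dx": 0, "dy": 0, "dz": 0, "twist": 0},
  {"grip": -1, "dx": 0, "dy": 0, "dz": 0, "twist": 0},
  {"grip": -1, "dx": 0, "dy": 0, "dz": 0, "twist": 0},
])

```text
time: 26.75
eef_pos: [0.517, -0.1411, 0.1873]
tcp_rot: [0.0, 0.997, 0.077, 0.0]
force: [-0.7, -0.1, 5.9]
width: 0.0214
```

```bash
python3 nxt.py -6.47; python3 - <<'E'
from h import *
a=capture("scene");w=capture("wrist");t=capture("top")
A=cv2.resize(a["pixels"][60:320,150:410,::-1],(400,400))
cv2.imwrite("pics/f.png",np.hstack([A,cv2.resize(w["pixels"][:,:,::-1],(400,400))]))
cv2.imwrite("pics/ft.png",t["pixels"][:,:,::-1])
s=read_state();print(s["eef_pos"],s["force"],s["width"],np.abs(s["dq"]).max())
E
python3 nxt.py -6.47
```

```text
t 26.75 th -6.470 r 59.9 Ft -5.78 Fr 1.11 fx -0.73 dq 0.002
[ 0.51699955 -0.14107581  0.18723264] [-0.65436384 -0.69739156  4.85420096] 0.020914105515473302 0.0019886379368739436
t 26.90 th -6.470 r 59.9 Ft -4.66 Fr 1.48 fx -0.75 dq 0.002
```

View pics/f.png

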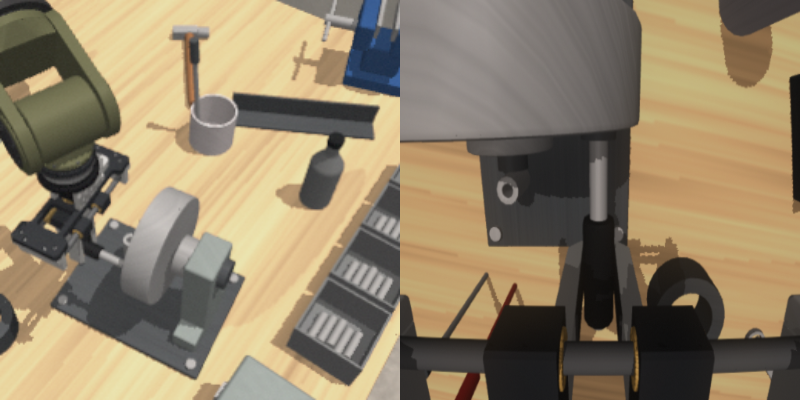

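View pics/ft.png

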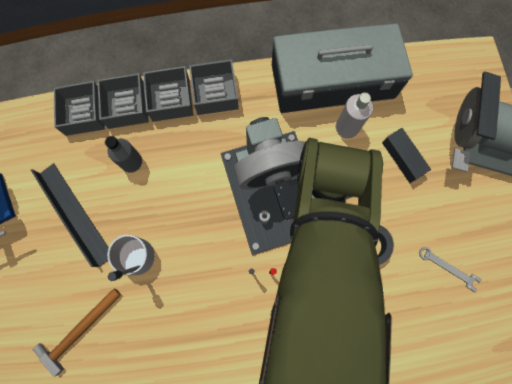

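The pin still leans upright in the tin (scene crop 195,75; top view 115,275). The oil bottle and spray can are standing, and the grip is held at wheel -6.47 rad with no motion. Handing in.

```bash
python3 -c "
from station import *
print(close_job())"
```

```text
the job is handed in; nothing more can be done
None
```

The job is handed in at about 27 s of the 72 s allowed; no verdict was reported.

**Pin:** I pulled the large dark pin straight up out of the sleeve and let go of it in the tin. It stands tip down on the floor of the tin, leaning a few degrees on the rim. The last scene and top pictures show it still there, with the oil bottle and spray can upright.

**Wheel:** I turned the crank about a full turn over the top, from -0.86 to -7.57 rad, then about 2 rad back.
- **Fit:** The forces from the slow moves both ways fit one sine: heavy side about 5.0 N at the grip (0.30 N m), drag about 7.9 N. That puts the heavy side straight down at -6.45 to -6.48 rad, depending on the fit. Using the forward sweep alone gave -6.51.
- **Where it stopped:** The wheel was left at -6.47 rad, not moving. The fingers were still closed on the crank grip at 45 N (opening 21 mm).

**What did not agree:**
- **Holding forces:** Standing still did not settle to the heavy side alone. Drag stayed in the bearing, with readings up to -9.7 N, so I used only the moving readings. At the final hold about 5 N of tangential force remained and was slowly falling.
- **Wheel axis:** My first estimate of it was 1.3 mm off. That gave side forces of up to about 15 N until I corrected it from the measured circle.

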